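# Fit the new filter cartridge in the fume extractor

## Robot

A 6-joint arm with a two-finger parallel gripper is mounted at the origin on the work surface. World frame = base frame: x ahead of the robot, y to its left, z up, the work surface at z = 0. Lengths are in mm, angles in rad, forces in N, time in s.
With the tool pointing down it reaches from about 325 to 875 mm from the base axis. Payload 4.4 kg.
Tool frame: the origin (TCP) lies at the very end of the fingers, on their centre line; the grasp point (between the pads) lies 19 mm behind it; z points along the fingers, y is the direction in which the jaws open and shut (so a half turn about z gives the same grasp; the last joint's range is limited). The gripper opens to 85 mm and grips with 20 to 120 N. Pads are 22 mm wide; open, the fingers measure 114 mm over their backs; the gripper's body (76 mm by 85 mm) begins 54 mm behind the grasp point. The pads swing forward as they close: fully open they stand 13 mm farther back than shut.
Start: joints at [-1.49, 0.207, 1.542, -0, 1.393, -0.15], TCP at [132.082, -559.626, 231.282] pointing down, gripper open.
Joint ranges: [-2.73, 2.73], [-0.86, 2.22], [0.23, 2.46], [-1.11, 4.25], [0.08, 2.63], [-2.82, 2.82]. Speed limits (rad/s): [2.79, 2.79, 3.14, 3.14, 3.14, 3.14].

## Interface

Orientations are given as a unit quaternion [w, x, y, z].
In Python, from station import robot gives the robot as it stands.
- The arm moves only by the tool step_arm, never from a script. Its arguments are lists of equal length, an entry for each row: "offset": the shift along the world's x, y, z in mm, a list of three; "twist": the turn about the world's z in degrees. A call has 1 to 5 rows; each row is the pose to reach, as a shift and turn from the pose commanded when the call began; what a row does not reach only later rows make up. A row lasts 1/12 s, in which the tool goes at most 41.7 mm and 7.16 degrees, less where a joint would pass 70% of its speed; a pose out of reach is approached as far as the arm can. A call with a gripper value outside its range is refused whole. "grip" is the finger opening in mm, from 0 to 85.4, set as the call begins (left out, the last holds). The fingers move at their own pace and stop on an object; "force" is the grip in N (left out, the last holds). Time passes only in rows, so rows that repeat a pose let the fingers close. It gives the time, the measured TCP pose, the force and the opening at its end, in the units of the state.
- robot.get_state(): the state, without advancing time (a new reading comes with each control period).
- robot.capture(name): name is "scene" or "top"; returns the picture (420x560x3 uint8, red, green, blue); there is no depth.
- robot.camera_params(name): a dict with "intrinsics" (3x3 intrinsics, pixels), "D" ([k1, k2, p1, p2, k3] as OpenCV has them; the pictures are not rectified), "cam_to_world" (4x4, takes a point from camera to world coordinates). Camera axes: x right, y down, z forward; pixel columns grow to the right and rows downward; lengths in mm; the calibration is good to about 2 mm. A picture is of the moment at which its call begins. camera_params takes no time and is no camera call.
- robot.hand_in(): hands the job in, once; it reports no verdict.
The state is a dict: "time_s": time; "qpos": joint angles; "qvel": joint speeds; "joint_torque": joint torques, N m; "tcp_pos": TCP position; "tcp_rot": TCP orientation; "force": force on the tool from outside, world axes, zero at the start; "moment": the same for the moment, N m; "finger_gap": opening from 0.0 (shut) to 1.0 (fully open).
Only numpy, scipy, OpenCV 4.12 (cv2) and the standard library are available. Lean on these libraries where they do the work, as an engineer would, in place of code of your own. Each camera call takes 0.05 s, during which the arm holds its last target.

## Task

The freshly glued filter cartridge is still lying in the little glue clamp: slide the clamp's jaw wide open by its post, take the cartridge out, stand it upright on the bench on its white base and let go of it. Then take it from above by its orange grip bar and fit it in the port of the grey fume extractor: lugs into the two notches, push it down against the spring, turn it a quarter turn clockwise (seen from above) and let it come up and click home. Leave the cup, the phone and the white bowl where they are.

Things in the scene. Friction and masses are not known exactly. Their poses are not given: they have to be found in the camera images.
- clamp: Plywood glue clamp fixed to the bench, base 70 mm (x) by 175 mm (y, -57 to +118 mm), 12 mm thick, z up. Origin on the bench, below the middle of the cartridge. The cartridge lies along its y at x = 0, axis 70 mm above the bench, base towards +y (the jaw), bar towards -y against a fixed stop (34 mm wide, 80 mm high, y -53 to -41 mm).
- jaw (a joint): Opening of the blue jaw (m): 0 shut, 0.045 fully open, sliding along the clamp's +y; wide open is more than 30 mm. Friction about 2.5 N; stays where left. Jaw 46 mm wide, 16 mm thick, top 107 mm above the bench; a lip hangs 12 mm over the cartridge's base end, which cannot be lifted until the jaw is open.
- jaw_post (a point): Centre of the top of the jaw's upright black post (14 mm diameter, standing 41 mm above the jaw's top), 148 mm above the bench.
- cartridge: Loose white cartridge, 150 g: round body 44 mm diameter, 50 mm long, tapering to 34 mm in the last 6 mm at the base. Origin at the centre of the base, z along the axis towards the orange grip bar (total 80 mm). In the clamp z is level and y up. To upend it, grip across the body 30 to 40 mm from the base, fingers leaning about 45 degrees with the gripper over the bar's end, and roll it upright.
- grip_bar (a point): On the cartridge's axis, in the orange grip bar, 72 mm above the base and 8 mm below the bar's end. The bar is 14 mm thick (cartridge x), 40 mm wide (y), 30 mm high (z 50 to 80 mm).
- extractor: Grey fume extractor fixed to the bench, 170 by 150 mm, 34 mm high, z up; origin on the bench below the port's axis. Black collar round the port, 94 mm diameter, top 64 mm above the bench; in it an aluminium lip ring, 48 mm hole, with two notches for the lugs (yellow marks) at this body's +y and -y, about 8 degrees play each way. Home: lugs and bar along this body's x (green dots).
- port (a point): On the port's axis, 50 mm above the bench (14 mm below the lip's top): where the base's centre lies when locked home. Unpushed in the notches, the base rests 4 mm above it. Pushed to 5 to 6 mm below it, the cartridge turns clockwise (from above) a quarter, to a stop a few degrees further; let go, the spring lifts the lugs 4 mm into pockets that stop it turning back.
- seat (a joint): How far the port's sprung seat is pressed down (m): 0 free, 0.004 with the cartridge home, 0.010 the lowest; 3 N at the start, 12 N at the bottom.
- cup: Card cup, 68 mm rim diameter, 75 mm high, standing; bystander.
- phone: Black phone lying flat, 148 by 72 by 9 mm; bystander.
- dome: White printed bowl, 110 mm rim diameter, 45 mm high; bystander.
- cradle (a point): Point on the axis of the lying cartridge, above the cradle's middle (clamp y = +10 mm). The blue cradle below is 38 mm wide and 32 mm long (y -6 to +26 mm), narrower than the cartridge, so fingers can reach down both sides.
- lugs (a point): On the cartridge's axis, 6.5 mm above its base, between its two orange lugs: they stick out along its +y and -y to 28 mm from the axis, 7 mm wide, from 4 to 9 mm above the base, in line with the grip bar's width.
There are look-alikes about, which are no part of the job. Leave any purple look-alike of the clamp alone.

How it is judged (in metres and radians):
On the way, in this order (a step that is already met when the one before it is completed fails the run):
1. the jaw is slid open by more than 30 mm (value of joint jaw above 0.03 m), for 0.1 s.
2. the cartridge stands upright on the bench, on its base, and is let go (angle between cartridge's own z axis and vertical below 0.1 rad and height (world z) of cartridge below 0.006 m and height (world z) of grip_bar above 0.06 m and linear speed of cartridge below 0.03 m/s and contact force between cartridge and the fingers below 0.1 N), for 0.2 s.
At the end, for the whole second after the job is handed in: The cartridge is locked in the port, bar up and released: base centre within 4 mm of the port's axis and between 2.5 mm below and 2 mm above the locked height, its bar within 0.22 rad of the home direction (extractor's x), leaning less than 0.08 rad, at rest (horizontal distance between cartridge and port below 0.004 m and z of cartridge in the frame of port between -0.0025 and 0.002 m and angle between the y axis of cartridge and the x axis of extractor, either way round below 0.22 rad and height (world z) of grip_bar above 0.11 m and angle between cartridge's own z axis and vertical below 0.08 rad and linear speed of cartridge below 0.02 m/s); the robot touches nothing.
It fails at once if the cup is moved more than 30 mm (distance of cup from where it was at the start of the episode above 0.03 m).
It fails at once if the phone is moved more than 30 mm (distance of phone from where it was at the start of the episode above 0.03 m).
It fails at once if the white bowl is moved more than 30 mm (distance of dome from where it was at the start of the episode above 0.03 m).
It also fails if it takes over 72 s, if anything falls off the work surface, if the arm or the gripper's body presses on something with over 40 N, if the wrist force passes 120 N, or if a joint passes its speed limit or range.

## Working session

There is one attempt and no reset: what is moved stays moved. The work goes in short steps, Python scripts to look and compute and a tool call to move; the robot and the scene stay as the last step left them, time stands still between calls to the robot, and variables do not carry over. Pictures are saved under pics/ and viewed, and the job is handed in when it is done.

Besides the shell and the picture viewer there is one more tool, called after ">>>" in YAML: its name, and indented under it one key for each argument. step_arm: Moves the arm, as the interface text tells. Its arguments: {"type":"object","properties":{"offset":{"type":"array"},"twist":{"type":"array"},"grip":{"type":"number"},"force":{"type":"number"}},"required":["offset","twist"]}

```bash
ls; mkdir -p pics; python3 - <<'E'
from station import robot
import cv2
for n in("scene","top"):
    im=robot.capture(n); cv2.imwrite(f"pics/{n}0.png",im[:,:,::-1])
    p=robot.camera_params(n); print(n,p)
print(robot.get_state())
E
```

```text
pics
scene {'intrinsics': array([[534.14731686,   0.        , 277.65837539],
       [  0.        , 534.14731686, 215.29610428],
       [  0.        ,   0.        ,   1.        ]]), 'D': array([0.05242875, 0.        , 0.        , 0.        , 0.        ]), 'cam_to_world': array([[-3.96036311e-01,  6.47086697e-01, -6.51486030e-01,
         1.57882632e+03],
       [ 9.18015362e-01,  2.63510873e-01, -2.96327210e-01,
         3.43987030e+02],
       [-2.00757433e-02, -7.15430518e-01, -6.98395402e-01,
         1.11683035e+03],
       [ 0.00000000e+00,  0.00000000e+00,  0.00000000e+00,
         1.00000000e+00]])}
top {'intrinsics': array([[417.27099844,   0.        , 281.8263033 ],
       [  0.        , 417.27099844, 200.10612589],
       [  0.        ,   0.        ,   1.        ]]), 'D': array([-0.1310983,  0.       ,  0.       ,  0.       ,  0.       ]), 'cam_to_world': array([[ 2.15513595e-02, -9.96627697e-01,  7.91755817e-02,
         5.57469338e+02],
       [-9.99254430e-01, -1.89352200e-02,  3.36458125e-02,
        -1.01799319e+02],
       [-3.20331415e-02, -7.98416638e-02, -9.96292721e-01,
         1.08561602e+03],
       [ 0.00000000e+00,  0.00000000e+00,  0.00000000e+00,
         1.00000000e+00]])}
{'time_s': 0.1, 'qpos': array([-1.48948564e+00,  2.07382855e-01,  1.54283128e+00, -1.80896741e-05,
        1.39351898e+00, -1.50489539e-01]), 'qvel': array([ 0.00080564, -0.00187385, -0.00221171, -0.00039764, -0.00039869,
       -0.00073424]), 'joint_torque': array([-6.61138656e-04, -3.84095442e+01, -2.92549342e+01, -3.25052742e-04,
        4.84877513e-03, -1.61384514e-05]), 'tcp_pos': array([ 132.02657721, -558.9186827 ,  230.20501873]), 'tcp_rot': array([-1.06989980e-03,  9.93290342e-01,  1.15642338e-01,  2.81152881e-05]), 'force': array([ 0.98221117,  0.32685959, -0.57044968]), 'moment': array([ 0.0416224 , -0.03459041, -0.03035511]), 'finger_gap': 0.9963046241222846}
```

View pics/scene0.png

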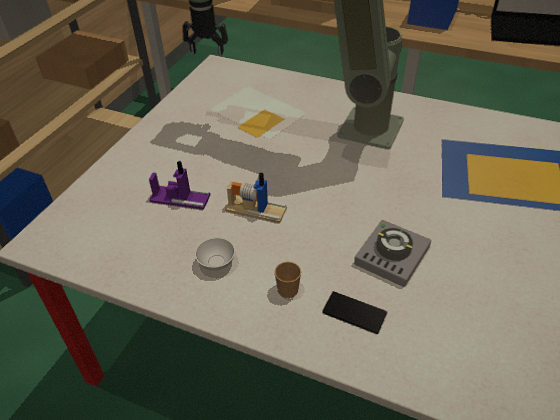

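View pics/top0.png

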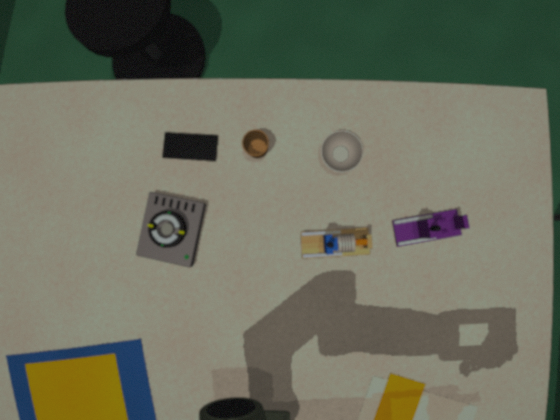

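```bash
cat > h.py <<'E'
import numpy as np, cv2
from station import robot
def ray(n,uv):
    p=robot.camera_params(n);K=p["intrinsics"];T=p["cam_to_world"]
    q=cv2.undistortPoints(np.array([[uv]],float),K,p["D"])[0,0]
    d=T[:3,:3]@np.array([q[0],q[1],1]); return T[:3,3],d/np.linalg.norm(d)
def plane(n,uv,z):
    o,d=ray(n,uv); return o+d*(z-o[2])/d[2]
def tri(a,b):
    """a: scene uv, b: top uv -> point, miss"""
    o1,d1=ray("scene",a);o2,d2=ray("top",b)
    s=np.linalg.lstsq(np.c_[d1,-d2],o2-o1,rcond=None)[0]
    p,q=o1+s[0]*d1,o2+s[1]*d2
    return (p+q)/2,np.linalg.norm(p-q)
def proj(n,P):
    p=robot.camera_params(n);T=np.linalg.inv(p["cam_to_world"])
    r,_=cv2.Rodrigues(T[:3,:3])
    return cv2.projectPoints(np.array(P,float).reshape(-1,3),r,T[:3,3],p["intrinsics"],p["D"])[0][:,0]
def crop(src,x0,y0,w,h,f,dst,im=None):
    im=cv2.imread(src) if im is None else im[:,:,::-1]
    c=cv2.resize(im[y0:y0+h,x0:x0+w],None,fx=f,fy=f,interpolation=cv2.INTER_CUBIC)
    cv2.imwrite(dst,c)
    return c
def st():
    s=robot.get_state(); print(round(s["time_s"],2),s["tcp_pos"].round(1),s["tcp_rot"].round(3),s["force"].round(1),round(s["finger_gap"],3),s["qpos"].round(2))
E
python3 - <<'E'
from h import *
a=crop("pics/scene0.png",140,155,160,70,5,"pics/a.png")
b=crop("pics/top0.png",295,200,180,70,4,"pics/b.png")
c=crop("pics/scene0.png",345,215,95,75,6,"pics/c.png")
d=crop("pics/top0.png",130,185,85,85,6,"pics/d.png")
E
```

```text
(no output)
```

View pics/a.png

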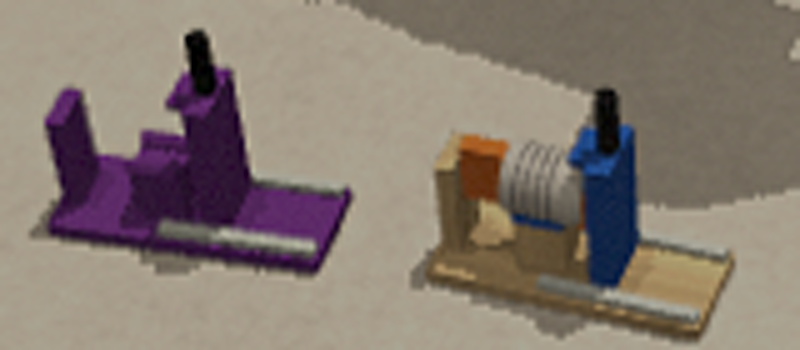

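View pics/b.png

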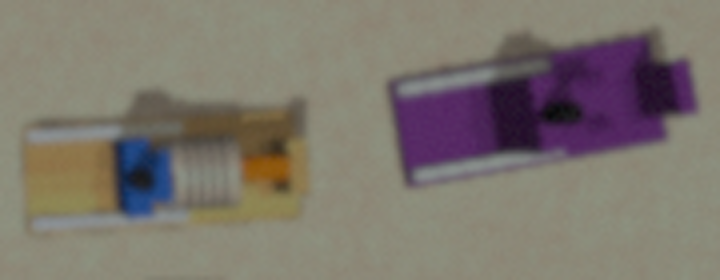

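View pics/c.png

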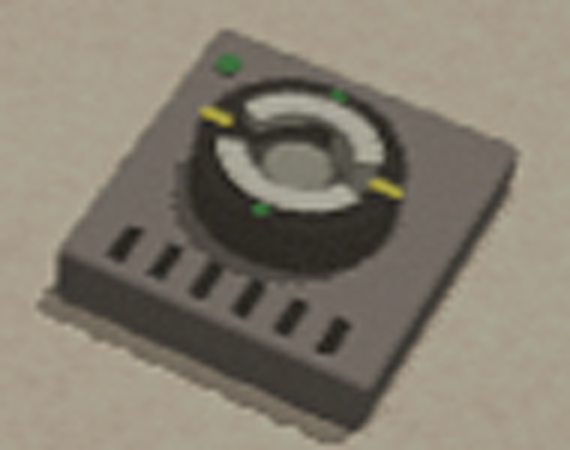

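View pics/d.png

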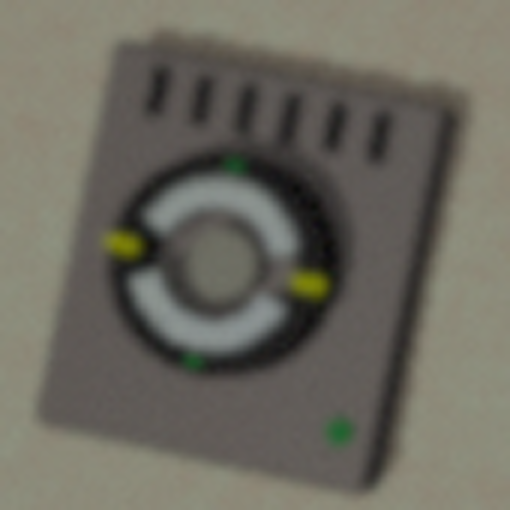

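```bash
python3 - <<'E'
from h import *
S=cv2.imread("pics/scene0.png");T=cv2.imread("pics/top0.png")
def blobs(im,lo,hi,box,mina=3):
    x,y,w,h=box;sub=cv2.cvtColor(im[y:y+h,x:x+w],cv2.COLOR_BGR2HSV)
    m=cv2.inRange(sub,lo,hi);n,l,s,c=cv2.connectedComponentsWithStats(m)
    return [(c[i]+[x,y],s[i,4],s[i,:4]+[x,y,0,0]) for i in range(1,n) if s[i,4]>=mina]
for nm,lo,hi in (("yellow",(22,130,60),(35,255,255)),("green",(45,90,40),(80,255,255))):
  for im,box,t in ((S,(345,215,95,75),"scene"),(T,(130,185,85,85),"top")):
    for c,a,b in blobs(im,lo,hi,box): print(nm,t,c.round(2),a)
print("post")
for im,box,t in ((S,(250,165,30,30),"scene"),(T,(320,230,25,25),"top")):
    for c,a,b in blobs(im,(0,0,0),(180,255,38),box): print(t,c.round(2),a,b)
    for c,a,b in blobs(im,(105,150,40),(125,255,255),(box[0]-10,box[1]-10,50,60)): print("blue",t,c.round(2),a,b)
print("orange")
for im,box,t in ((S,(220,170,40,40),"scene"),(T,(345,230,30,25),"top")):
    for c,a,b in blobs(im,(5,150,60),(15,255,255),box): print(t,c.round(2),a,b)
E
```

```text
yellow scene [381. 234.] 11
yellow scene [409.  245.9] 10
yellow top [150.36 225.32] 22
yellow top [181.5 232. ] 26
green scene [382.5 225. ] 8
green scene [401.  230.5] 4
green scene [388.  249.5] 6
green top [168.67 212.11] 9
green top [161.5 244.5] 6
green top [186.11 256.33] 9
post
scene [261.04 179.06] 50 [259 173   5  13]
blue scene [261.32 195.1 ] 270 [254 180  13  32]
blue scene [247.5 199. ] 4 [246 199   4   1]
top [329.88 244.12] 8 [329 243   3   3]
blue top [330.23 243.62] 144 [325 236  12  17]
orange
scene [235.58 187.97] 101 [232 182  10  13]
scene [255.67 199.67] 3 [255 199   2   2]
top [356.57 240.  ] 7 [356 239   3   4]
```

```bash
python3 - <<'E'
from h import *
A=tri((409,245.9),(150.36,225.32));B=tri((381,234),(181.5,232))
print(A,B)
G1=tri((388,249.5),(168.67,212.11));G2=tri((401,230.5),(161.5,244.5));G3=tri((382.5,225),(186.11,256.33))
print(G1,G2,G3)
for a in ((150.36,225.32),(181.5,232),(168.67,212.11),(161.5,244.5)): print(plane("top",a,64))
for a in ((409,245.9),(381,234),(388,249.5),(401,230.5)): print(plane("scene",a,64))
print("post",tri((261.3,174.3),(330,244)), plane("scene",(261.3,174.3),148),plane("top",(329.9,244),148))
im=cv2.imread("pics/top0.png")
crop("pics/top0.png",295,222,85,45,9,"pics/e.png")
crop("pics/scene0.png",220,165,75,60,10,"pics/f.png")
E
```

```text
(array([568.72435011, 263.23040032,  59.819114  ]), np.float64(1.8779434205437588)) (array([553.91046144, 182.9214453 ,  59.07147853]), np.float64(2.9944850491268293))
(array([603.15373631, 216.16664742,  61.1938459 ]), np.float64(0.9333928045223684)) (array([521.9634684 , 230.96781731,  61.41426424]), np.float64(0.0184702793958618)) (array([492.78242786, 174.60209761,  33.70554402]), np.float64(0.48286926243980355))
[569.03742391 260.82777458  64.        ]
[554.51210026 180.13217184  64.        ]
[603.20591908 214.84756643  64.        ]
[522.04942388 230.13662129  64.        ]
[572.08515521 264.34216129  64.        ]
[557.7470743  184.93797794  64.        ]
[605.45438838 216.90319433  64.        ]
[524.55907589 231.23697168  64.        ]
post (array([ 535.04111076, -179.38964775,  142.56613037]), np.float64(2.2707492231674227)) [ 540.49743165 -175.3957123   148.        ] [ 535.61077291 -179.75932063  148.        ]
```

View pics/e.png

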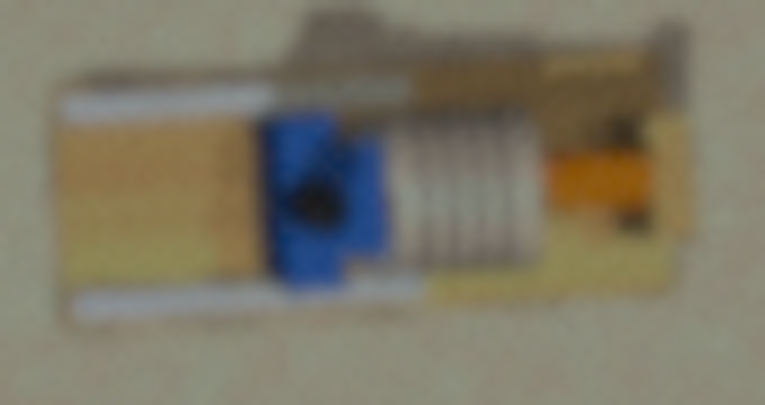

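View pics/f.png

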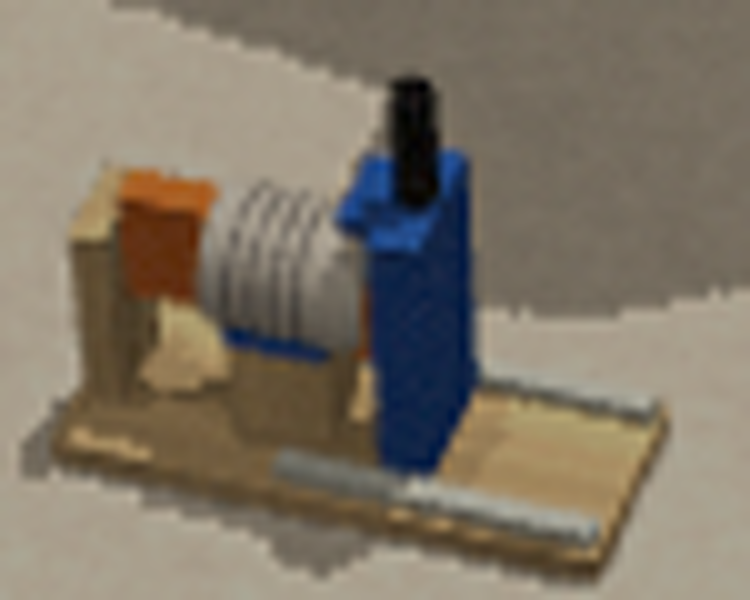

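```bash
python3 - <<'E'
from h import *
f=lambda u,v,z: plane("top",(295+(u+.5)/9-.5,222+(v+.5)/9-.5),z)
TL,BL,BR=f(60,82,12),f(70,320,12),f(682,287,12)
print(TL,BL,BR, np.degrees(np.arctan2(*(BL-BR)[1::-1])), np.linalg.norm(BL-BR),np.linalg.norm(TL-BL))
q=[f(548,152,90),f(652,150,90),f(650,208,90),f(548,212,90)];print(np.mean(q,0), np.array(q).round(1))
# body edges at z=70 (silhouette)
for u in (400,440,480,520): print(f(u,112,72),f(u,265,72))
# rails
for a,b in (((65,100),(270,95)),((75,310),(420,285))):
  P,Q=f(*a,15),f(*b,15);print("rail",np.degrees(np.arctan2(*(P-Q)[1::-1])))
# scene
g=lambda u,v,z: plane("scene",(220+(u+.5)/10-.5,165+(v+.5)/10-.5),z)
a,b=g(62,450,12),g(600,578,12);print("scene front edge",a,b,np.degrees(np.arctan2(*(b-a)[1::-1])),np.linalg.norm(a-b))
print("post",g(412,85,148), "bar end", g(125,180,90),g(215,185,90))
E
```

```text
[ 565.07940515 -117.02841221   12.        ] [ 497.55808544 -121.16211905   12.        ] [ 510.15632688 -295.1288963    12.        ] 94.14198738251302 174.42234740581486 67.64773572244829
[ 541.26704725 -258.89215727   90.        ] [[ 548.5 -245.2   90. ]
 [ 549.5 -272.7   90. ]
 [ 534.2 -272.4   90. ]
 [ 532.7 -245.3   90. ]]
[ 558.38802618 -207.74295327   72.        ] [ 517.38660873 -208.33072086   72.        ]
[ 558.58764175 -218.51071681   72.        ] [ 517.58311382 -219.07572791   72.        ]
[ 558.78485057 -229.28474065   72.        ] [ 517.77594515 -229.82705715   72.        ]
[ 558.97965738 -240.06604606   72.        ] [ 517.96509994 -240.58573064   72.        ]
rail 92.5386136754659
rail 95.2698770020982
scene front edge [ 584.32117788 -278.93164421   12.        ] [ 573.21027325 -107.98124733   12.        ] 93.71870322338643 171.31109244684373
post [ 536.08583802 -179.12457225  148.        ] bar end [ 544.93547759 -270.7012246    90.        ] [ 536.99307597 -245.1131225    90.        ]
```

>>> step_arm:
  offset:
    - [27,25,0]
    - [54,50,0]
    - [81,75,0]
    - [108,100,0]
    - [135,126,0]
  twist: [5.4,10.8,16.2,21.6,27]
  grip: 40
  force: 25

```text
time_s: 0.52
tcp_pos: [267.8, -432.1, 230.7]
tcp_rot: [-0.0, 0.938, 0.346, 0.0]
force: [0.6, 0.5, 0.1]
finger_gap: 0.467
```

>>> step_arm:
  offset:
    - [27,25,0]
    - [54,50,0]
    - [81,75,0]
    - [108,100,0]
    - [135,126,0]
  twist: [5.4,10.8,16.2,21.6,27]

```text
time_s: 0.93
tcp_pos: [402.9, -306.0, 230.9]
tcp_rot: [-0.0, 0.831, 0.556, -0.0]
force: [0.8, -0.3, 0.5]
finger_gap: 0.466
```

>>> step_arm:
  offset:
    - [27,25,0]
    - [54,50,0]
    - [81,75,0]
    - [108,100,0]
    - [134,127,0]
  twist: [5.4,10.8,16.2,21.6,26.7]

```text
time_s: 1.35
tcp_pos: [537.0, -179.1, 230.8]
tcp_rot: [-0.0, 0.68, 0.733, -0.0]
force: [0.1, -1.8, -0.4]
finger_gap: 0.467
```

>>> step_arm:
  offset:
    - [0,0,-25]
    - [0,0,-50]
    - [0,0,-60]
  twist: [0,0,0]

```text
time_s: 1.6
tcp_pos: [534.2, -178.5, 167.2]
tcp_rot: [-0.003, 0.681, 0.732, -0.001]
force: [-1.4, 1.4, -0.5]
finger_gap: 0.469
```

```bash
python3 - <<'E'
from h import *
st()
a=robot.capture("scene");cv2.imwrite("pics/s1.png",a[:,:,::-1])
st()
crop(0,210,110,110,110,7,"pics/s1c.png",a)
t=robot.capture("top");crop(0,280,190,110,90,7,"pics/t1c.png",t)
print(proj("scene",[robot.get_state()["tcp_pos"]]))
E
```

```text
1.6 [ 534.2 -178.5  167.2] [-0.003  0.681  0.732 -0.001] [-1.4  1.4 -0.5] 0.469 [-0.48  0.25  1.63 -0.    1.27 -0.55]
1.65 [ 533.  -178.6  166. ] [-0.005  0.682  0.731 -0.001] [-0.  -0.2 -1.8] 0.475 [-0.48  0.25  1.63 -0.    1.27 -0.55]
[[260.70614276 167.03118592]]
```

View pics/s1c.png

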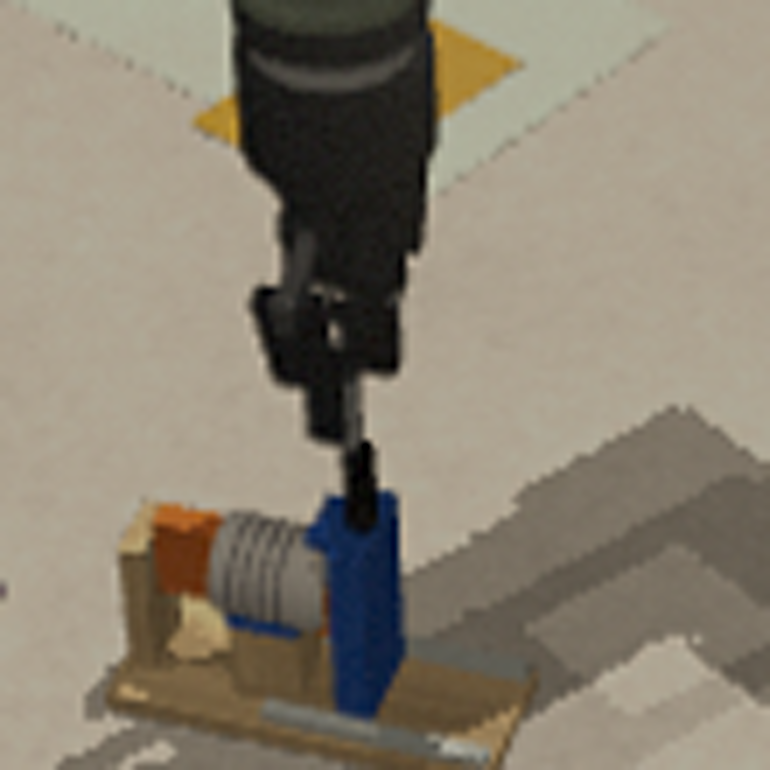

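View pics/t1c.png

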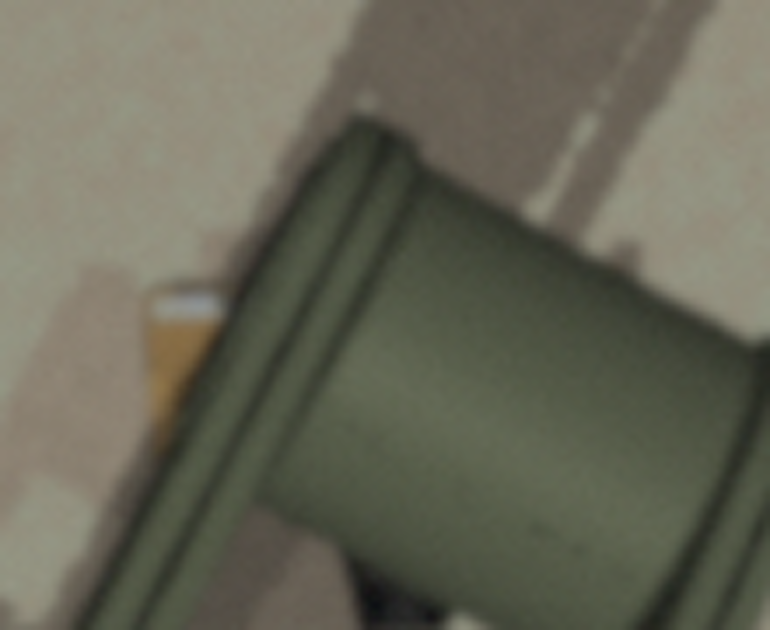

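```bash
python3 - <<'E'
from h import *
st(); p=robot.get_state()["tcp_pos"]
for d in (-28,-20,20,28): print(d,proj("scene",[p+np.array([d,d*.07,0])]))
print(proj("scene",[[536,-181,148]]))
E
```

```text
1.7 [ 533.7 -179.4  168. ] [-0.004  0.682  0.731 -0.001] [-0.1  0.9  1. ] 0.467 [-0.48  0.25  1.63 -0.    1.27 -0.55]
-28 [[264.1867675  161.06209856]]
-20 [[263.20110575 162.75259356]]
20 [[258.16615998 171.38626843]]
28 [[257.13727129 173.15020729]]
[[260.16012784 172.87248456]]
```

>>> step_arm:
  offset:
    - [2,0,-15]
    - [2,0,-30]
    - [2,0,-45]
    - [2,0,-45]
  twist: [0,0,0,0]

```text
time_s: 2.03
tcp_pos: [536.4, -180.6, 124.6]
tcp_rot: [-0.002, 0.683, 0.731, -0.001]
force: [-0.2, -0.2, -0.8]
finger_gap: 0.465
```

>>> step_arm:
  offset:
    - [0,0,0]
    - [0,0,0]
    - [0,0,0]
    - [0,0,0]
    - [0,0,0]
  twist: [0,0,0,0,0]
  grip: 5
  force: 25

```text
time_s: 2.45
tcp_pos: [534.6, -181.6, 127.8]
tcp_rot: [-0.003, 0.682, 0.731, -0.003]
force: [-11.6, -1.1, 6.0]
finger_gap: 0.153
```

>>> step_arm:
  offset:
    - [-2,8,0]
    - [-3,17,0]
    - [-4,26,0]
    - [-5,35,0]
    - [-5,44,0]
  twist: [0,0,0,0,0]

```text
time_s: 2.87
tcp_pos: [531.0, -139.2, 127.8]
tcp_rot: [0.0, 0.682, 0.731, -0.004]
force: [-8.8, -25.3, -0.6]
finger_gap: 0.149
```

>>> step_arm:
  offset:
    - [0,0,0]
    - [0,0,0]
  twist: [0,0]

```text
time_s: 3.03
tcp_pos: [531.0, -139.3, 127.9]
tcp_rot: [0.0, 0.682, 0.731, -0.003]
force: [-8.0, -6.8, 2.1]
finger_gap: 0.154
```

>>> step_arm:
  offset:
    - [0,0,0]
    - [0,0,0]
    - [0,0,40]
    - [0,0,80]
    - [0,0,80]
  twist: [0,0,0,0,0]
  grip: 80

```text
time_s: 3.45
tcp_pos: [539.2, -138.9, 216.7]
tcp_rot: [0.009, 0.682, 0.731, 0.003]
force: [1.6, -0.1, 1.6]
finger_gap: 0.848
```

```bash
python3 - <<'E'
from h import *
a=robot.capture("scene")
crop(0,200,110,120,115,6.5,"pics/s2c.png",a)
t=robot.capture("top");crop(0,280,190,110,90,7,"pics/t2c.png",t)
st()
E
```

```text
3.55 [ 535.8 -137.5  210.5] [0.004 0.682 0.731 0.002] [-0.3  0.3 -0.2] 0.933 [-0.41  0.17  1.63  0.    1.33 -0.48]
```

View pics/s2c.png

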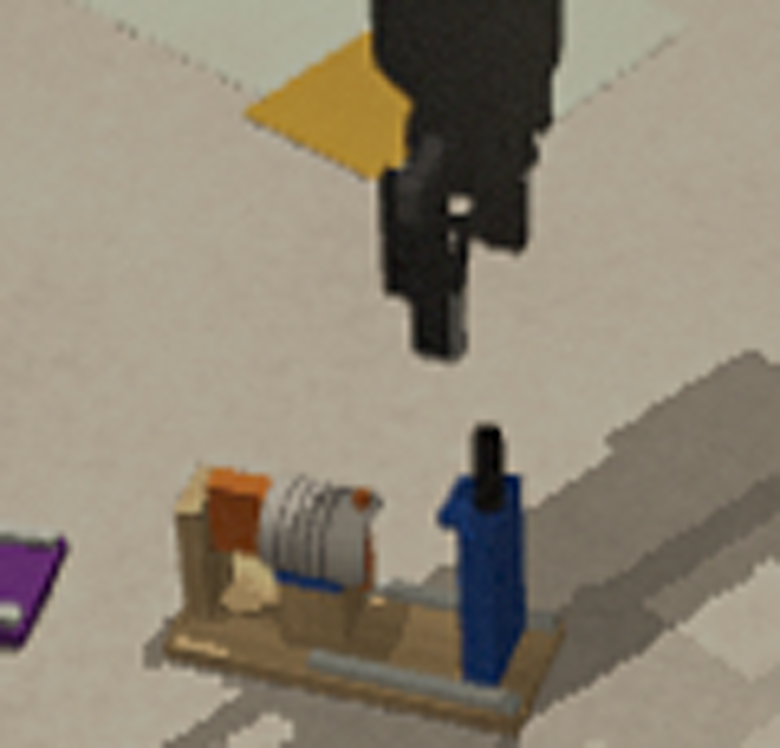

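View pics/t2c.png

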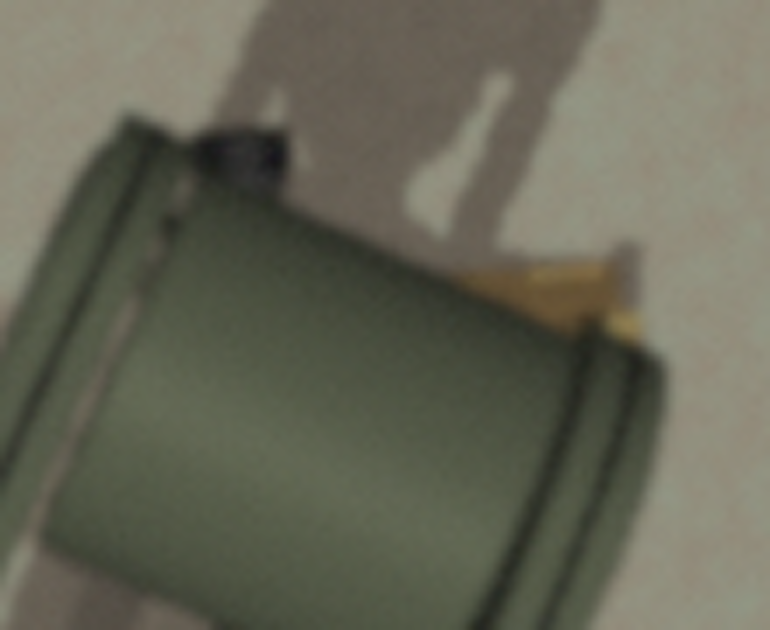

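```bash
python3 - <<'E'
from h import *
g=lambda u,v,z: plane("scene",(200+(u+.5)/6.5-.5,110+(v+.5)/6.5-.5),z)
print("lug",g(363,495,96),"bb",g(270,475,90),"be",g(208,470,90), "jaw post",g(487,430,148))
E
```

```text
lug [ 538.07290267 -197.65800734   96.        ] bb [ 535.32145483 -245.71900336   90.        ] be [ 542.77938875 -273.3512326    90.        ] jaw post [ 532.28015243 -138.35259224  148.        ]
```

>>> step_arm:
  offset:
    - [2,-32,0]
    - [4,-64,0]
    - [4.5,-95,0]
    - [4.5,-95,-40]
    - [4.5,-95,-80]
  twist: [0,0,0,0,0]
  grip: 75

```text
time_s: 3.97
tcp_pos: [539.9, -235.0, 128.0]
tcp_rot: [0.004, 0.683, 0.73, 0.001]
force: [0.0, 0.2, -0.8]
finger_gap: 0.875
```

>>> step_arm:
  offset:
    - [0,0,-20]
    - [0,0,-20]
    - [0,0,-20]
  twist: [0,0,0]

```text
time_s: 4.22
tcp_pos: [536.1, -230.6, 104.1]
tcp_rot: [-0.002, 0.682, 0.731, -0.0]
force: [-0.4, -0.0, 1.2]
finger_gap: 0.877
```

```bash
python3 - <<'E'
from h import *
a=robot.capture("scene")
crop(0,200,110,120,115,6.5,"pics/s3c.png",a)
st()
E
```

```text
4.27 [ 537.8 -231.6  106.4] [-0.     0.682  0.731  0.   ] [-0.2  0.5  1. ] 0.874 [-0.55  0.36  1.63  0.    1.16 -0.62]
```

View pics/s3c.png

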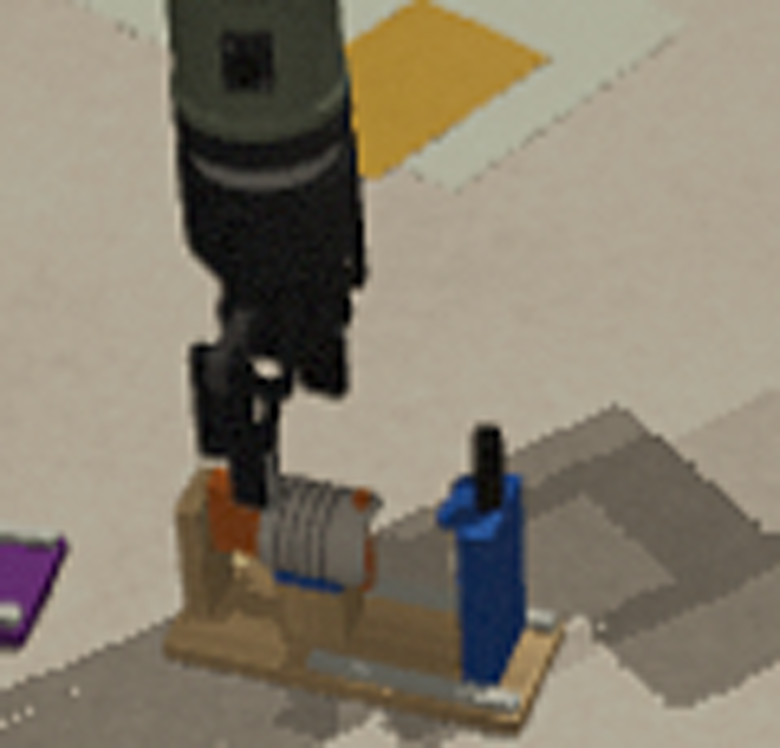

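```bash
python3 - <<'E'
from h import *
st(); p=robot.get_state()["tcp_pos"]
for d in (37,50):
  for w in (-11,0,11):
    q=proj("scene",[p+np.array([d-.07*w,d*.07+w,4])])[0]; print(d,w,(q-[200,110])*6.5)
E
```

```text
4.27 [ 537.8 -231.6  106.4] [-0.     0.682  0.731  0.   ] [-0.2  0.5  1. ] 0.874 [-0.55  0.36  1.63  0.    1.16 -0.62]
37 -11 [235.50950179 495.77601594]
37 0 [258.70678327 500.90751751]
37 11 [281.98412375 506.05609448]
50 -11 [224.11107844 514.45430958]
50 0 [247.42221019 519.64838467]
50 11 [270.81413414 524.85992785]
```

>>> step_arm:
  offset:
    - [0,0,-20]
    - [0,0,-40]
    - [0,0,-58]
    - [0,0,-58]
    - [0,0,-58]
  twist: [0,0,0,0,0]

```text
time_s: 4.68
tcp_pos: [538.5, -231.9, 49.7]
tcp_rot: [0.001, 0.682, 0.731, 0.0]
force: [-0.1, -0.2, 0.2]
finger_gap: 0.874
```

>>> step_arm:
  offset:
    - [0,0,0]
    - [0,0,0]
    - [0,0,0]
    - [0,0,0]
    - [0,0,0]
  twist: [0,0,0,0,0]
  grip: 35
  force: 22

```text
time_s: 5.1
tcp_pos: [538.8, -232.6, 50.8]
tcp_rot: [0.002, 0.682, 0.731, 0.0]
force: [-1.9, 0.3, 5.0]
finger_gap: 0.505
```

>>> step_arm:
  offset:
    - [0,0,10]
    - [0,0,30]
    - [0,0,55]
    - [0,0,80]
    - [0,0,80]
  twist: [0,0,0,0,0]

```text
time_s: 5.52
tcp_pos: [541.6, -233.9, 135.4]
tcp_rot: [0.006, 0.682, 0.731, 0.001]
force: [0.1, -0.5, -0.4]
finger_gap: 0.506
```

```bash
python3 - <<'E'
from h import *
a=robot.capture("scene")
crop(0,200,90,120,115,6.5,"pics/s4c.png",a)
st()
E
```

```text
5.57 [ 540.4 -233.3  132.9] [0.004 0.682 0.731 0.001] [-0.5 -0.5 -1.6] 0.509 [-0.55  0.33  1.61  0.    1.2  -0.62]
```

View pics/s4c.png

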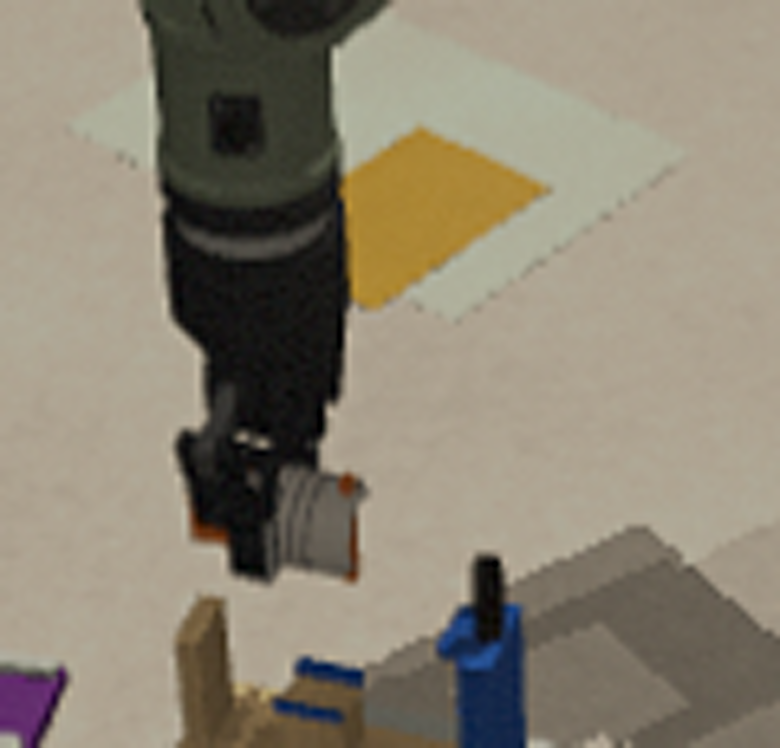

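```bash
python3 - <<'E'
from h import *
g=lambda u,v,z: plane("scene",(200+(u+.5)/6.5-.5,90+(v+.5)/6.5-.5),z)
for uv in ((178,637),(213,642),(195,598),(228,604)): print(uv,g(*uv,80).round(1))
st()
E
```

```text
(178, 637) [ 560.7 -280.4   80. ]
(213, 642) [ 557.8 -264.1   80. ]
(195, 598) [ 533.7 -285.5   80. ]
(228, 604) [ 531.8 -269.6   80. ]
5.57 [ 540.4 -233.3  132.9] [0.004 0.682 0.731 0.001] [-0.5 -0.5 -1.6] 0.509 [-0.55  0.33  1.61  0.    1.2  -0.62]
```

>>> step_arm:
  offset:
    - [16,-12,10]
    - [32,-24,20]
    - [48,-36,20]
    - [62,-46,20]
    - [62,-46,20]
  twist: [-7,-14,-21,-28,-35]

```text
time_s: 5.98
tcp_pos: [601.2, -279.4, 147.4]
tcp_rot: [0.001, 0.872, 0.489, 0.0]
force: [0.3, 0.4, -0.7]
finger_gap: 0.504
```

>>> step_arm:
  offset:
    - [0,0,0]
    - [0,0,0]
    - [0,0,0]
    - [0,0,0]
    - [0,0,0]
  twist: [-7,-14,-21,-28,-35]

```text
time_s: 6.4
tcp_pos: [598.6, -277.0, 146.3]
tcp_rot: [-0.001, 0.979, 0.205, -0.001]
force: [-0.3, 0.9, -1.2]
finger_gap: 0.506
```

>>> step_arm:
  offset:
    - [0,0,0]
    - [0,0,0]
    - [0,0,0]
    - [0,0,0]
    - [0,0,0]
  twist: [-7,-14,-20,-20,-20]

```text
time_s: 6.82
tcp_pos: [598.8, -277.1, 146.9]
tcp_rot: [-0.001, 0.999, 0.036, -0.001]
force: [-0.4, -0.6, -1.9]
finger_gap: 0.508
```

```bash
python3 - <<'E'
from h import *
a=robot.capture("scene")
crop(0,190,90,120,115,6.5,"pics/s5c.png",a)
st()
E
```

```text
6.87 [ 599.  -277.2  147.2] [-0.001  0.999  0.036 -0.001] [ 0.2  0.3 -1.7] 0.503 [-0.56  0.46  1.39  0.    1.29  0.93]
```

View pics/s5c.png

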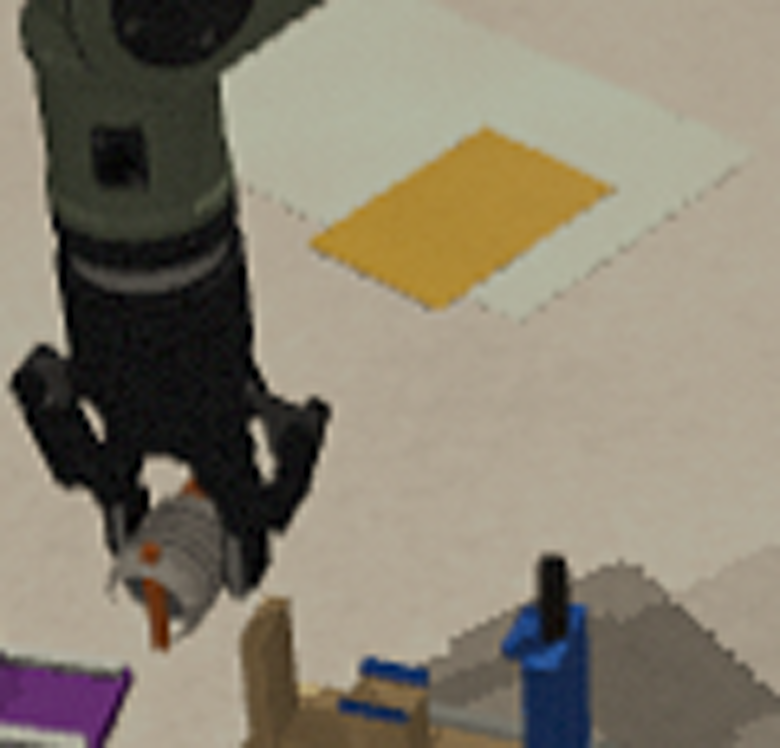

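>>> step_arm:
  offset:
    - [-6,2,-20]
    - [-12,2,-40]
    - [-12,2,-60]
    - [-12,2,-60]
  twist: [0,0,0,0]

```text
time_s: 7.2
tcp_pos: [583.7, -273.3, 82.8]
tcp_rot: [-0.003, 0.999, 0.036, -0.004]
force: [-1.0, 0.8, -2.0]
finger_gap: 0.507
```

```bash
python3 - <<'E'
from h import *
a=robot.capture("scene")
crop(0,190,110,120,115,6.5,"pics/s6c.png",a)
st()
E
```

```text
7.25 [ 585.1 -274.1   85. ] [-0.002  0.999  0.035 -0.003] [ 1.3  1.1 -1.1] 0.509 [-0.57  0.5   1.47  0.    1.18  0.93]
```

View pics/s6c.png

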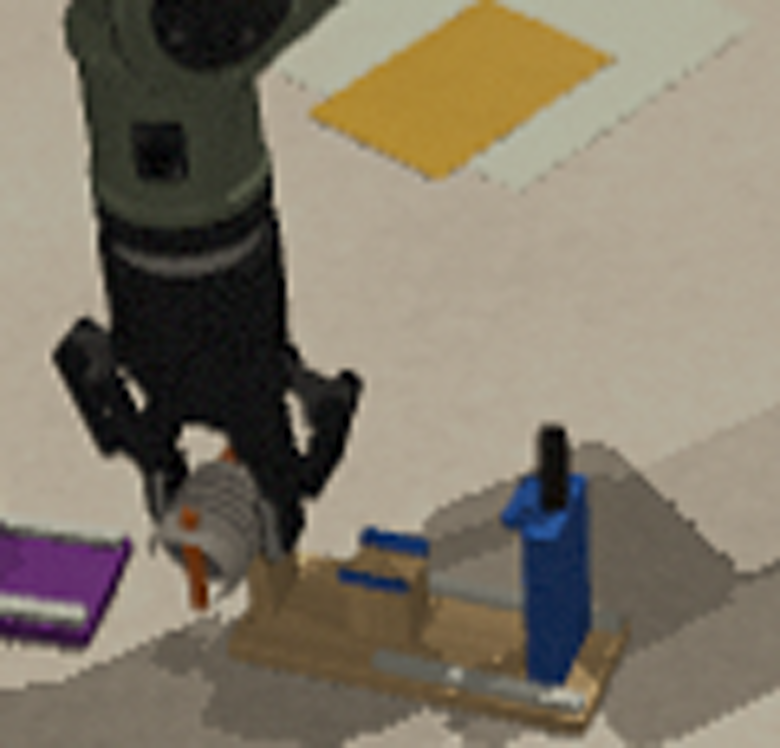

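```bash
python3 - <<'E'
from h import *
for P in ([623,-271.5,106],[616.5,-272,134],[616.5,-272,78],[543,-277,86],[559,-275,80],[576,-274,60]):
  print(P,((proj("scene",P)[0]-[190,110])*6.5).round(0))
E
```

```text
[623, -271.5, 106] [188. 552.]
[616.5, -272, 134] [187. 494.]
[616.5, -272, 78] [200. 590.]
[543, -277, 86] [264. 472.]
[559, -275, 80] [253. 505.]
[576, -274, 60] [241. 562.]
```

>>> step_arm:
  offset:
    - [-1.5,0,-9]
    - [1,0,-15]
    - [3.5,0,-20]
    - [4.5,0,-26]
    - [4.5,0,-32]
  twist: [0,0,0,0,0]

```text
time_s: 7.67
tcp_pos: [594.2, -276.6, 57.7]
tcp_rot: [0.001, 0.999, 0.035, 0.002]
force: [1.5, -1.0, 3.9]
finger_gap: 0.504
```

```bash
python3 - <<'E'
from h import *
a=robot.capture("scene")
crop(0,190,110,120,115,6.5,"pics/s7c.png",a)
st()
E
```

```text
7.72 [ 593.8 -276.4   56.1] [0.001 0.999 0.035 0.002] [ 4.9 -1.8  2.9] 0.509 [-0.57  0.55  1.47  0.    1.12  0.93]
```

View pics/s7c.png

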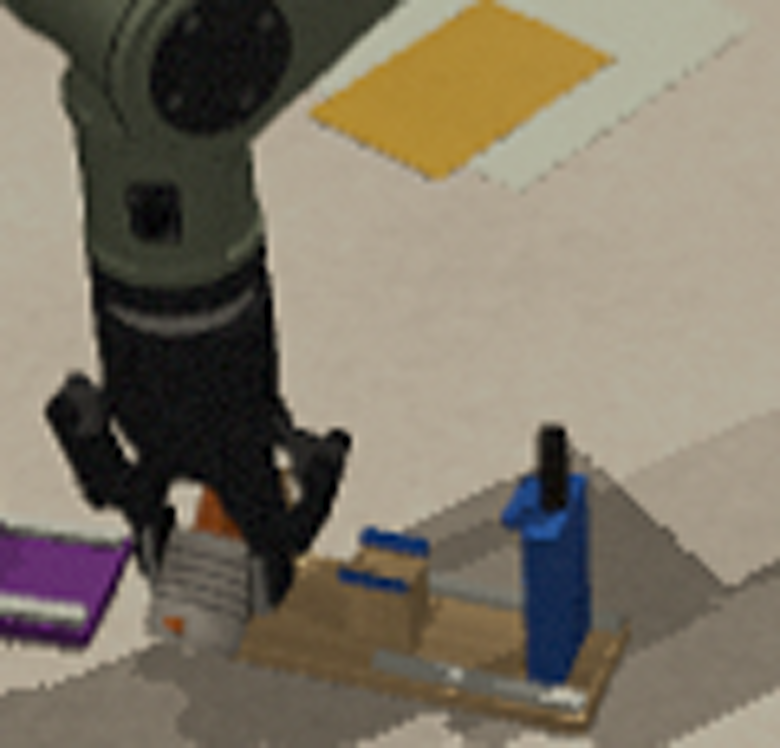

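>>> step_arm:
  offset:
    - [-1,0,-6]
    - [-3,0,-11]
    - [-6,0,-16]
    - [-10,0,-20]
    - [-14,0,-20]
  twist: [0,0,0,0,0]

```text
time_s: 8.13
tcp_pos: [581.1, -276.1, 36.0]
tcp_rot: [0.001, 0.999, 0.034, 0.004]
force: [14.4, -0.0, -4.6]
finger_gap: 0.508
```

```bash
python3 - <<'E'
from h import *
a=robot.capture("scene")
crop(0,190,110,120,115,6.5,"pics/s8c.png",a)
st()
E
```

```text
8.18 [ 580.2 -275.8   36. ] [0.001 0.999 0.034 0.003] [ 9.   0.4 -0.6] 0.507 [-0.58  0.55  1.51  0.    1.07  0.92]
```

View pics/s8c.png

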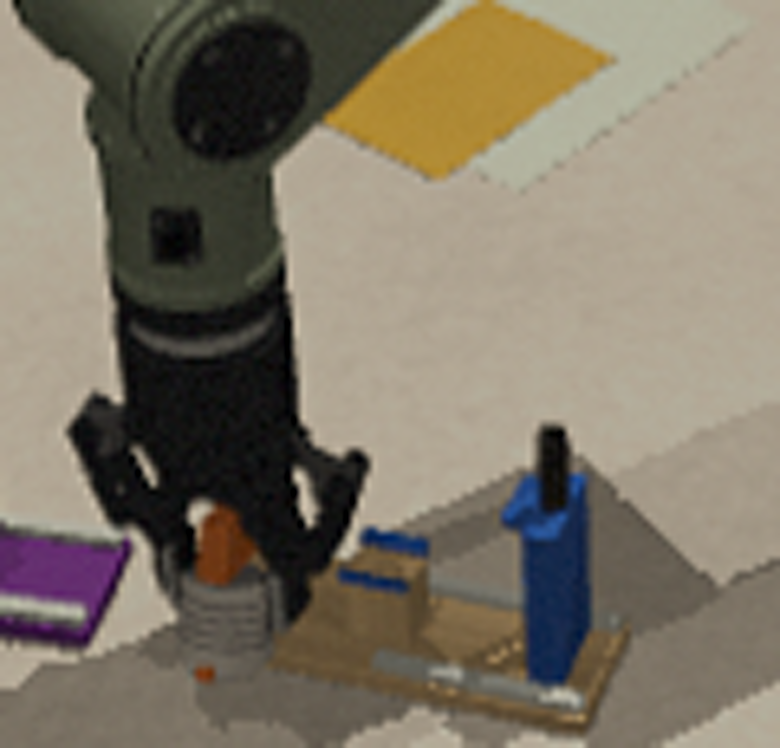

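>>> step_arm:
  offset:
    - [8,0,5]
    - [14,0,35]
    - [14,0,70]
    - [14,0,110]
    - [14,0,150]
  twist: [0,0,0,0,0]

```text
time_s: 8.6
tcp_pos: [589.8, -274.2, 184.8]
tcp_rot: [-0.002, 0.999, 0.035, -0.003]
force: [0.6, -1.0, -0.7]
finger_gap: 0.507
```

>>> step_arm:
  offset:
    - [0,30,10]
    - [0,60,10]
    - [0,90,10]
    - [0,120,10]
    - [0,150,10]
  twist: [7,14,21,28,35]

```text
time_s: 9.02
tcp_pos: [590.0, -123.8, 194.5]
tcp_rot: [-0.002, 0.942, 0.336, -0.002]
force: [0.1, -0.2, -1.5]
finger_gap: 0.508
```

>>> step_arm:
  offset:
    - [-5,30,0]
    - [-10,60,0]
    - [-15,90,0]
    - [-20,120,0]
    - [-20,145,0]
  twist: [7,14,21,28,35]

```text
time_s: 9.43
tcp_pos: [568.9, 21.6, 194.2]
tcp_rot: [-0.002, 0.797, 0.604, -0.002]
force: [0.2, -0.9, -1.0]
finger_gap: 0.503
```

>>> step_arm:
  offset:
    - [0,0,-30]
    - [0,0,-60]
    - [0,0,-90]
    - [0,0,-120]
    - [0,0,-130]
  twist: [5.6,5.6,5.6,5.6,5.6]

```text
time_s: 9.85
tcp_pos: [565.9, 20.2, 59.8]
tcp_rot: [-0.005, 0.768, 0.64, -0.005]
force: [-1.0, -0.1, -2.0]
finger_gap: 0.507
```

```bash
python3 - <<'E'
from h import *
a=robot.capture("scene")
crop(0,270,90,130,120,6,"pics/s9c.png",a)
b=robot.capture("top")
crop(0,190,160,130,120,6,"pics/t9c.png",b)
st()
E
```

```text
9.95 [568.   19.8  62.4] [-0.004  0.768  0.64  -0.004] [-0.1 -0.3 -1. ] 0.508 [-0.12  0.39  1.69 -0.    1.07  0.06]
```

View pics/s9c.png

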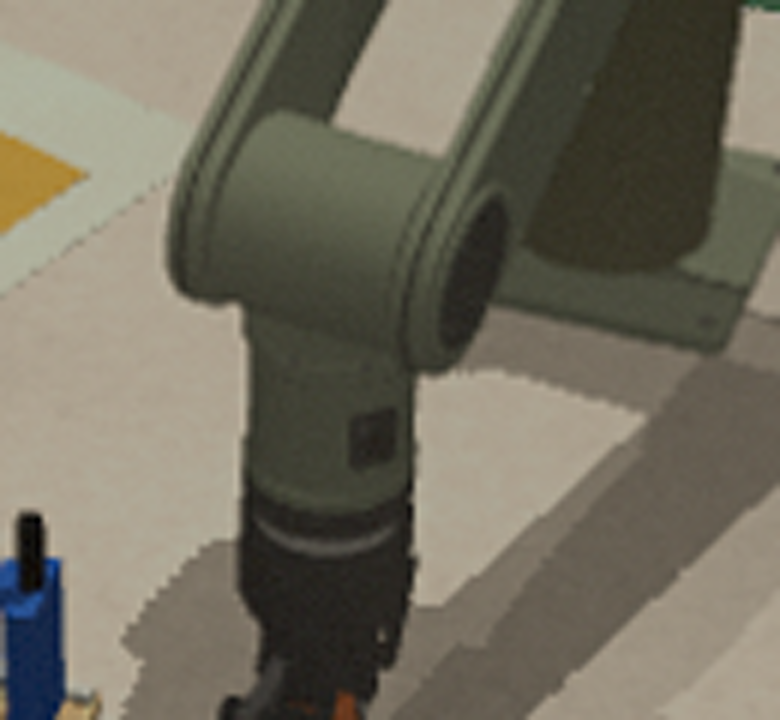

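```bash
python3 - <<'E'
from h import *
a=robot.capture("scene")
crop(0,280,170,100,90,8,"pics/s10c.png",a)
st()
E
```

```text
10.0 [570.5  19.5  65. ] [-0.002  0.768  0.64  -0.002] [ 0.5  0.3 -0.7] 0.508 [-0.12  0.39  1.68 -0.    1.07  0.06]
```

View pics/s10c.png

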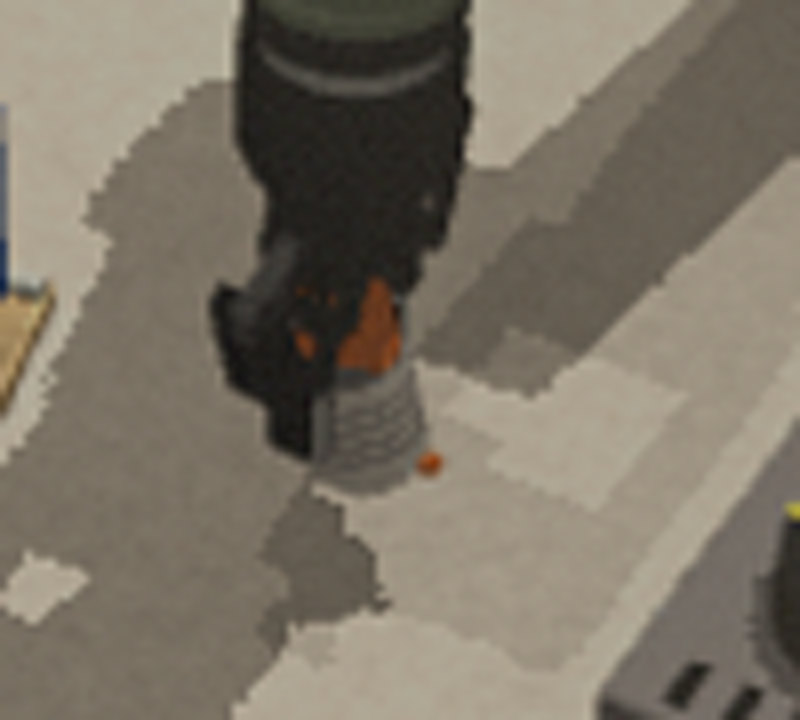

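>>> step_arm:
  offset:
    - [0,0,-20]
    - [0,0,-38]
    - [0,0,-43]
    - [0,0,-46]
    - [0,0,-49]
  twist: [0,0,0,0,0]

```text
time_s: 10.42
tcp_pos: [572.6, 19.6, 20.8]
tcp_rot: [-0.001, 0.768, 0.64, -0.0]
force: [-11.5, 2.5, 28.9]
finger_gap: 0.51
```

>>> step_arm:
  offset:
    - [0,0,-1]
    - [0,0,-2]
    - [0,0,-2]
  twist: [0,0,0]

```text
time_s: 10.67
tcp_pos: [572.5, 19.7, 20.8]
tcp_rot: [-0.0, 0.768, 0.64, -0.0]
force: [-12.1, 2.3, 22.7]
finger_gap: 0.506
```

```bash
python3 - <<'E'
from h import *
a=robot.capture("scene")
crop(0,280,170,100,90,8,"pics/s11c.png",a)
st()
E
```

```text
10.72 [572.6  19.7  20.9] [-0.     0.768  0.64  -0.   ] [-12.4   1.7  22.3] 0.507 [-0.12  0.46  1.7   0.    0.99  0.06]
```

View pics/s11c.png

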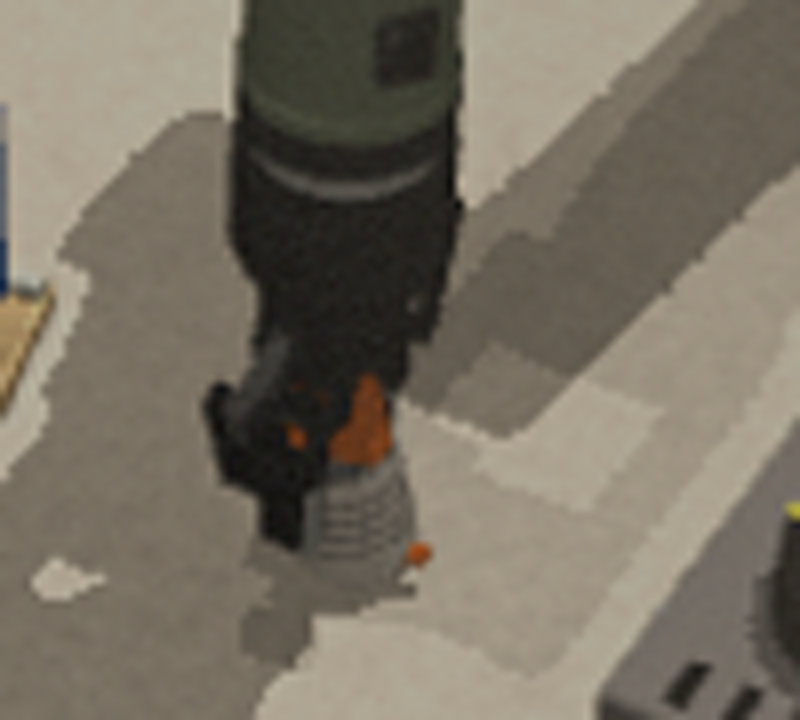

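>>> step_arm:
  offset:
    - [0,2,1]
    - [0,4,1]
    - [0,6,2]
    - [0,6,4]
  twist: [0,0,0,0]

```text
time_s: 11.05
tcp_pos: [574.3, 25.2, 22.1]
tcp_rot: [0.002, 0.768, 0.64, 0.002]
force: [0.1, 0.7, -2.3]
finger_gap: 0.508
```

```bash
python3 - <<'E'
from h import *
a=robot.capture("scene")
crop(0,280,170,100,90,8,"pics/s12c.png",a)
st()
E
```

```text
11.1 [574.   25.3  21.8] [0.001 0.768 0.64  0.002] [-0.5 -0.4 -1.6] 0.501 [-0.11  0.46  1.69  0.    0.98  0.07]
```

View pics/s12c.png

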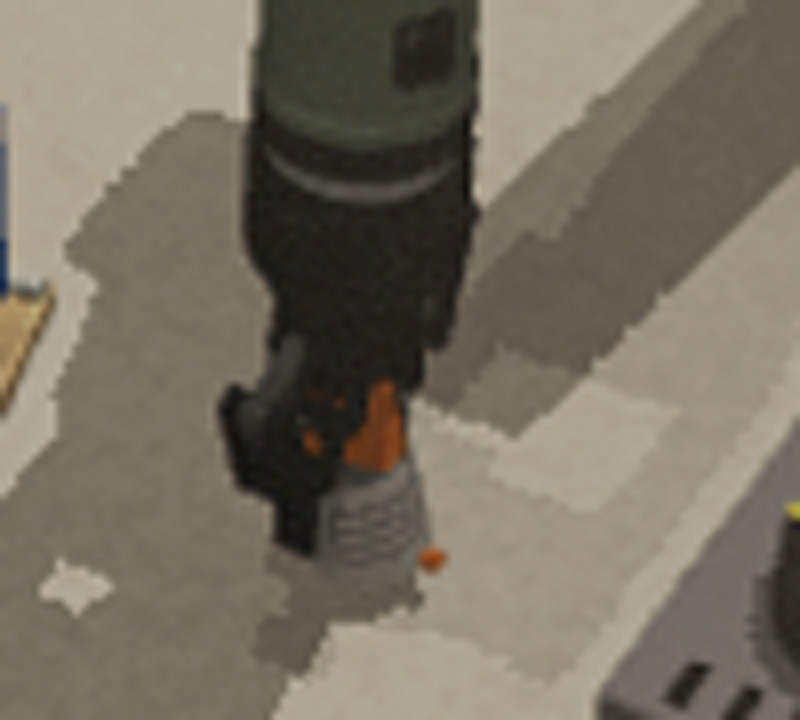

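```bash
python3 - <<'E'
from h import *
for P in ([574,25,0],[574,25,80]): print((proj("scene",P)[0]-[280,170])*8)
E
```

```text
[337.82279438 543.39012606]
[346.65704261 384.17068969]
```

>>> step_arm:
  offset:
    - [0,0,-3]
    - [0,0,-6]
    - [0,4,-7]
    - [0,8,-7]
    - [0,8,-7]
  twist: [0,0,0,0,0]

```text
time_s: 11.52
tcp_pos: [576.3, 32.4, 16.7]
tcp_rot: [0.004, 0.768, 0.64, 0.002]
force: [-2.2, -2.1, 14.7]
finger_gap: 0.505
```

```bash
python3 - <<'E'
from h import *
a=robot.capture("scene")
crop(0,280,170,100,90,8,"pics/s13c.png",a)
st()
E
```

```text
11.57 [576.3  32.4  16.7] [0.004 0.768 0.64  0.002] [-2.1 -2.1 15.4] 0.508 [-0.09  0.47  1.69 -0.    0.97  0.09]
```

View pics/s13c.png

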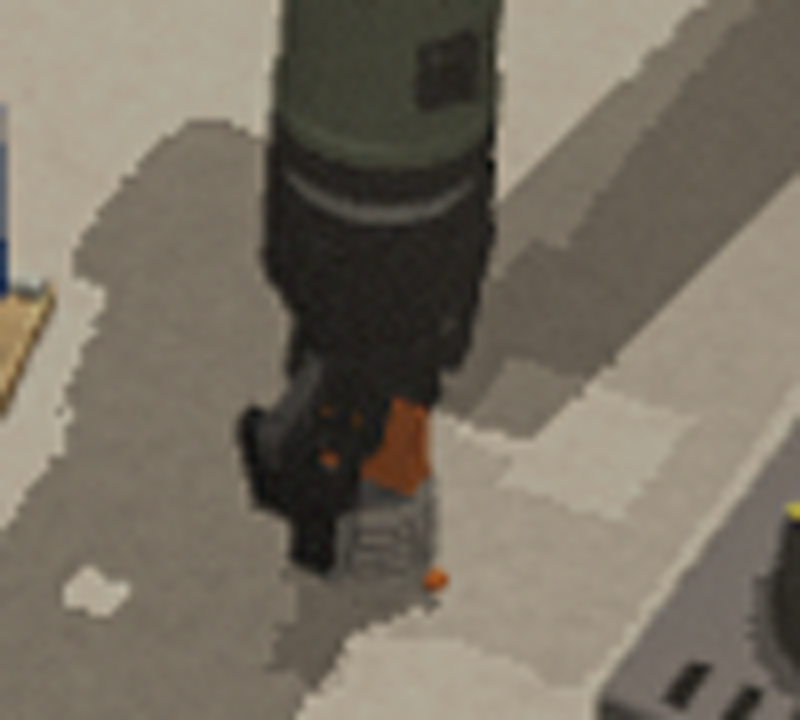

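>>> step_arm:
  offset:
    - [0,0,2]
    - [0,0,4]
    - [0,0,4]
  twist: [0,0,0]

```text
time_s: 11.82
tcp_pos: [572.7, 33.5, 17.0]
tcp_rot: [0.0, 0.768, 0.64, 0.001]
force: [0.1, 0.4, 5.1]
finger_gap: 0.505
```

>>> step_arm:
  offset:
    - [0,0,0]
    - [0,0,0]
    - [0,0,0]
    - [0,0,0]
    - [0,0,0]
  twist: [0,0,0,0,0]
  grip: 70

```text
time_s: 12.23
tcp_pos: [571.7, 33.4, 15.8]
tcp_rot: [-0.0, 0.768, 0.64, -0.0]
force: [-0.2, 0.6, 0.3]
finger_gap: 0.819
```

>>> step_arm:
  offset:
    - [0,0,15]
    - [0,0,30]
    - [0,0,45]
    - [0,0,70]
    - [0,0,100]
  twist: [0,0,0,0,0]

```text
time_s: 12.65
tcp_pos: [570.1, 33.5, 115.1]
tcp_rot: [-0.002, 0.768, 0.64, -0.002]
force: [-0.2, 0.0, -0.5]
finger_gap: 0.821
```

```bash
python3 - <<'E'
from h import *
a=robot.capture("scene")
crop(0,280,170,100,90,8,"pics/s14c.png",a)
b=robot.capture("top");crop(0,190,180,130,100,6,"pics/t14c.png",b)
st()
E
```

```text
12.75 [576.4  33.1 121.9] [0.004 0.768 0.64  0.004] [0.2 0.6 1.3] 0.821 [-0.09  0.32  1.65  0.    1.17  0.09]
```

View pics/s14c.png

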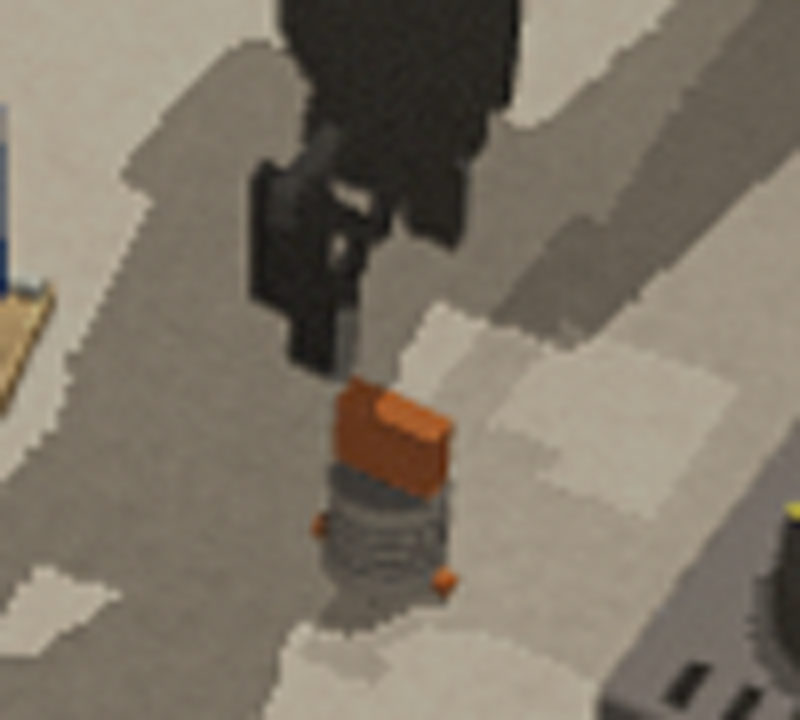

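View pics/t14c.png

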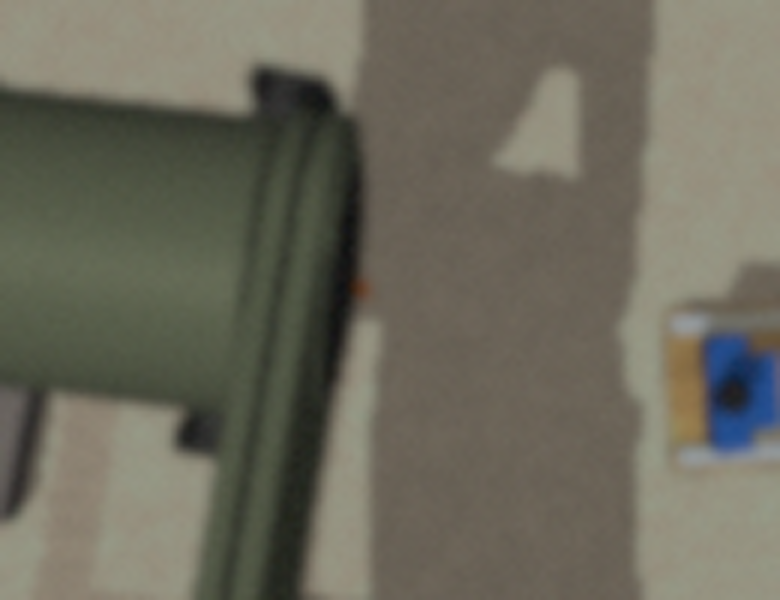

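```bash
python3 - <<'E'
from h import *
c=np.array([572.3,33.4,0]);u=np.array([np.cos(np.radians(79.6)),np.sin(np.radians(79.6)),0]);v=np.array([u[1],-u[0],0])
f=lambda P:((proj("scene",P)[0]-[280,170])*8).round(0)
print("lugs",f(c+28*u+[0,0,6.5]),f(c-28*u+[0,0,6.5]))
for s,t in ((1,1),(1,-1),(-1,-1),(-1,1)): print("top",s,t,f(c+20*s*u+7*t*v+[0,0,80]))
E
```

```text
lugs [431. 565.] [295. 504.]
top 1 1 [412. 422.]
top 1 -1 [432. 397.]
top -1 -1 [331. 354.]
top -1 1 [311. 378.]
```

>>> step_arm:
  offset:
    - [1,6.5,0]
    - [1,6.5,-20]
    - [1,6.5,-40]
    - [1,6.5,-62]
    - [1,6.5,-62]
  twist: [0,0,0,0,0]
  grip: 42

```text
time_s: 13.17
tcp_pos: [570.2, 40.5, 49.7]
tcp_rot: [-0.002, 0.768, 0.64, -0.002]
force: [-1.4, -0.2, 0.0]
finger_gap: 0.49
```

>>> step_arm:
  offset:
    - [0,0,0]
    - [0,0,0]
    - [0,0,0]
  twist: [0,0,0]

```text
time_s: 13.42
tcp_pos: [573.2, 40.0, 54.8]
tcp_rot: [-0.0, 0.768, 0.64, 0.0]
force: [0.4, -0.3, 0.8]
finger_gap: 0.494
```

```bash
python3 - <<'E'
from h import *
a=robot.capture("scene")
crop(0,280,170,100,90,8,"pics/s15c.png",a)
st()
E
```

```text
13.47 [573.4  40.   55. ] [0.    0.768 0.64  0.   ] [-0.6  0.2 -0.1] 0.492 [-0.08  0.41  1.68  0.    1.05  0.1 ]
```

View pics/s15c.png

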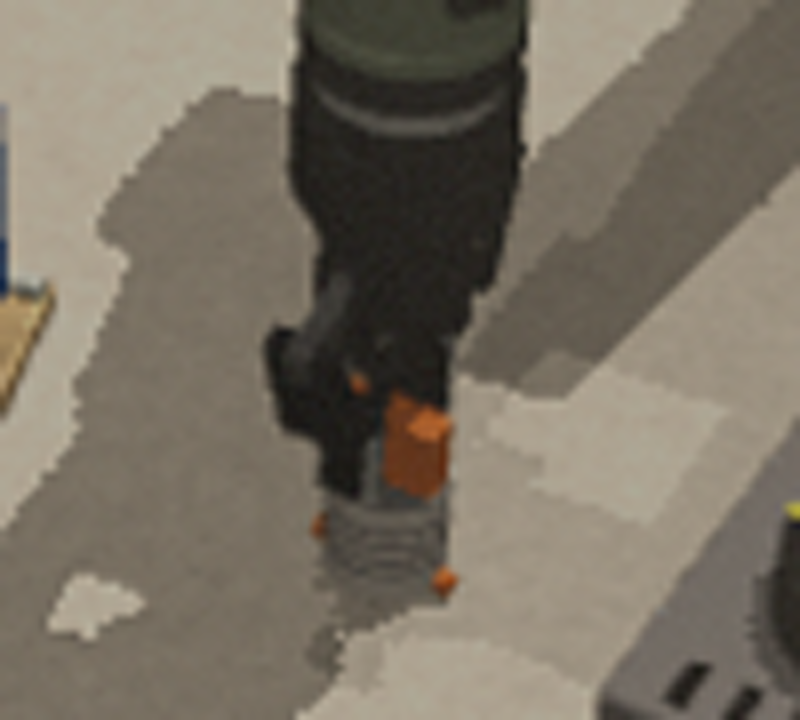

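>>> step_arm:
  offset:
    - [0,0,0]
    - [0,0,0]
    - [0,0,0]
    - [0,0,0]
    - [0,0,0]
  twist: [0,0,0,0,0]
  grip: 5
  force: 50

```text
time_s: 13.88
tcp_pos: [573.6, 39.8, 55.0]
tcp_rot: [0.0, 0.768, 0.64, 0.0]
force: [0.5, 0.2, 2.6]
finger_gap: 0.155
```

>>> step_arm:
  offset:
    - [0,0,20]
    - [0,0,45]
    - [0,0,75]
    - [0,0,75]
    - [0,0,75]
  twist: [0,0,0,0,0]

```text
time_s: 14.3
tcp_pos: [574.6, 39.7, 131.2]
tcp_rot: [0.002, 0.768, 0.64, 0.002]
force: [-0.5, 0.2, -0.6]
finger_gap: 0.152
```

```bash
python3 - <<'E'
from h import *
a=robot.capture("scene")
crop(0,280,140,100,90,8,"pics/s16c.png",a)
st()
c=np.array(robot.get_state()["tcp_pos"]);c[2]-=54
u=np.array([np.cos(np.radians(79.6)),np.sin(np.radians(79.6)),0])
f=lambda P:((proj("scene",P)[0]-[280,140])*8).round(0)
print("lugs",f(c+28*u+[0,0,6.5]),f(c-28*u+[0,0,6.5]))
E
```

```text
14.35 [572.9  39.9 129.3] [0.    0.768 0.64  0.   ] [-0.6  1.2 -1.8] 0.152 [-0.08  0.31  1.64 -0.    1.19  0.1 ]
lugs [460. 661.] [318. 599.]
```

View pics/s16c.png

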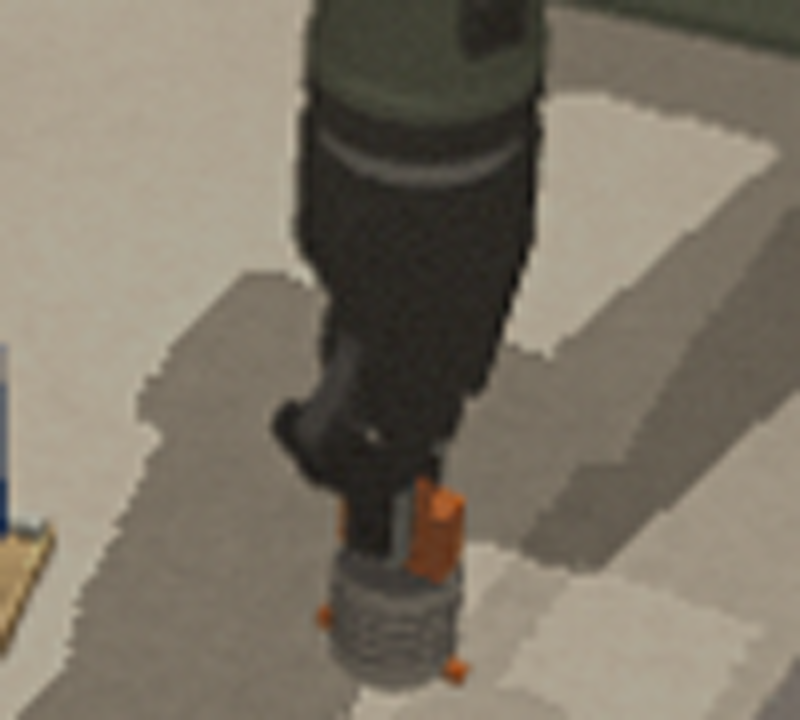

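```bash
python3 - <<'E'
from h import *
for o in ((0,0),(0.2,1.75)):
  P=[plane("scene",np.array(a)-o,64) for a in ((409,245.9),(381,234),(388,249.5),(401,230.5))]
  print(o,(P[0]+P[1])/2,(P[2]+P[3])/2)
E
```

```text
(0, 0) [564.91611475 224.64006961  64.        ] [565.00673213 224.070083    64.        ]
(0.2, 1.75) [558.84882259 222.53580532  64.        ] [558.93737589 221.96548321  64.        ]
```

>>> step_arm:
  offset:
    - [-2,36,10]
    - [-5,72,20]
    - [-8,108,20]
    - [-10,144,20]
    - [-12.5,182,20]
  twist: [0,0,0,0,0]

```text
time_s: 14.77
tcp_pos: [558.7, 222.7, 146.8]
tcp_rot: [-0.001, 0.769, 0.64, -0.002]
force: [0.9, -0.2, -1.7]
finger_gap: 0.148
```

>>> step_arm:
  offset:
    - [0,0,-5]
    - [0,0,-10]
    - [0,0,-15]
    - [0,0,-15]
    - [0,0,-15]
  twist: [0,0,0,0,0]

```text
time_s: 15.18
tcp_pos: [559.8, 220.3, 132.6]
tcp_rot: [-0.001, 0.769, 0.639, -0.002]
force: [-0.3, -0.9, -0.8]
finger_gap: 0.153
```

```bash
python3 - <<'E'
from h import *
a=robot.capture("scene");cv2.imwrite("pics/s17.png",a[:,:,::-1])
crop(0,345,170,100,90,8,"pics/s17c.png",a)
st()
E
```

```text
15.23 [560.4 220.4 133.5] [-0.     0.769  0.639 -0.001] [ 0.3 -0.5 -1. ] 0.155 [ 0.23  0.36  1.56 -0.    1.22  0.42]
```

View pics/s17c.png

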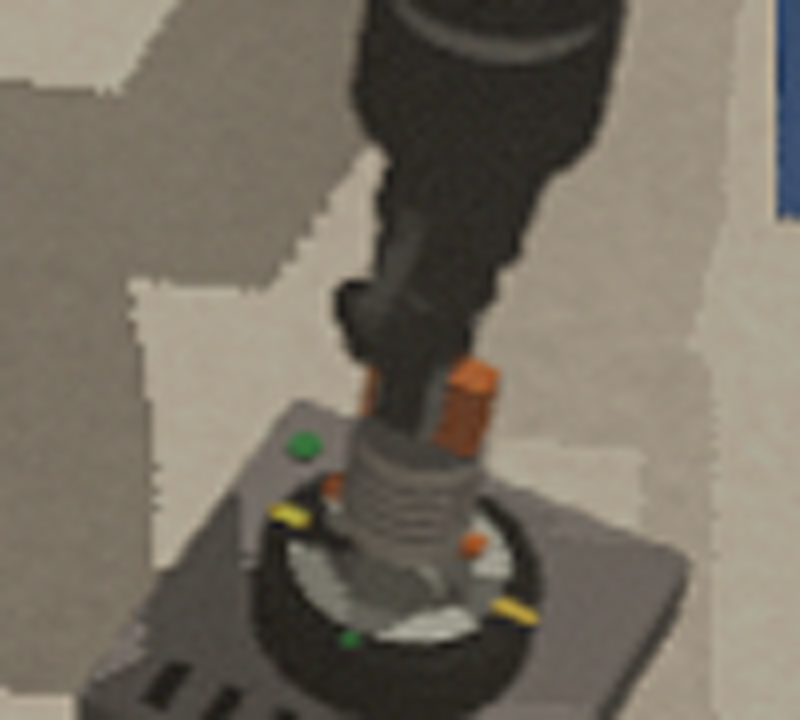

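```bash
python3 - <<'E'
from h import *
a=cv2.imread("pics/s17.png");h=cv2.cvtColor(a,cv2.COLOR_BGR2HSV)
def bl(lo,hi,x,y,w,hh):
    m=cv2.inRange(h[y:y+hh,x:x+w],lo,hi);n,l,s,c=cv2.connectedComponentsWithStats(m)
    for i in range(1,n):
        if s[i,4]>2: print(c[i]+[x,y],s[i,4])
print("orange");bl((2,130,60),(16,255,255),375,215,40,30)
print("yellow");bl((22,130,60),(35,255,255),370,225,60,35)
f=lambda P:proj("scene",P)[0]
p=np.array([560.5,221.5,86.])
print(f(p),f(p-[0,0,22]),f(p-[0,0,22]+[1,0,0])-f(p-[0,0,22]),f(p-[0,0,22]+[0,1,0])-f(p-[0,0,22]))
E
```

```text
orange
[403.        220.3220339] 59
[386. 230.] 7
[403.66666667 237.66666667] 6
yellow
[381. 234.] 11
[408.91666667 245.83333333] 12
[395.18024575 232.74853354] [394.08623129 238.43530199] [-0.09520002  0.25205728] [0.36862926 0.10352013]
```

>>> step_arm:
  offset:
    - [0,2.4,-4]
    - [0,2.4,-8]
    - [0,2.4,-11]
    - [0,2.4,-14]
    - [0,2.4,-14]
  twist: [0,0,0,0,0]

```text
time_s: 15.65
tcp_pos: [560.0, 224.0, 119.3]
tcp_rot: [-0.0, 0.768, 0.64, -0.001]
force: [0.2, -0.4, -0.8]
finger_gap: 0.152
```

>>> step_arm:
  offset:
    - [0,0,-2]
    - [0,0,-4]
    - [0,0,-6]
    - [0,0,-8]
    - [0,0,-8]
  twist: [0,0,0,0,0]

```text
time_s: 16.07
tcp_pos: [560.5, 224.0, 111.9]
tcp_rot: [0.0, 0.768, 0.64, -0.0]
force: [-0.0, -1.1, -0.9]
finger_gap: 0.155
```

```bash
python3 - <<'E'
from h import *
a=robot.capture("scene")
crop(0,345,170,100,90,8,"pics/s18c.png",a)
st()
E
```

```text
16.12 [560.5 224.  112. ] [ 0.     0.768  0.64  -0.   ] [ 0.2 -1.3 -2. ] 0.157 [ 0.24  0.39  1.57 -0.    1.18  0.42]
```

View pics/s18c.png

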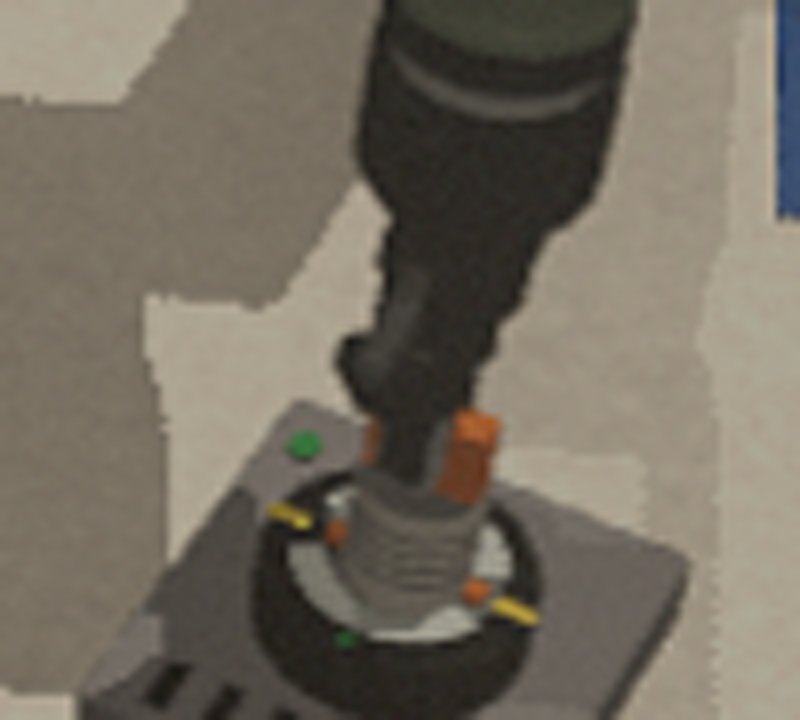

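>>> step_arm:
  offset:
    - [0.5,-0.8,-1]
    - [0.5,-0.8,-2]
    - [0.5,-0.8,-3]
    - [0.5,-0.8,-4]
    - [0.5,-0.8,-4]
  twist: [0,0,0,0,0]

```text
time_s: 16.53
tcp_pos: [561.2, 223.6, 108.6]
tcp_rot: [-0.0, 0.768, 0.64, 0.0]
force: [-1.2, -1.1, 1.3]
finger_gap: 0.15
```

>>> step_arm:
  offset:
    - [0,0,-1]
    - [0,0,-2]
    - [0,0,-3]
    - [0,0,-4]
    - [0,0,-4]
  twist: [0,0,0,0,0]

```text
time_s: 16.95
tcp_pos: [561.3, 223.6, 104.7]
tcp_rot: [0.0, 0.768, 0.64, 0.0]
force: [-0.9, 0.2, 4.9]
finger_gap: 0.153
```

>>> step_arm:
  offset:
    - [0,0,-1.5]
    - [0,0,-3]
    - [0,0,-4.5]
    - [0,0,-6]
    - [0,0,-6]
  twist: [0,0,0,0,0]

```text
time_s: 17.37
tcp_pos: [561.4, 223.6, 99.4]
tcp_rot: [0.0, 0.768, 0.64, 0.0]
force: [-3.7, -0.7, 10.3]
finger_gap: 0.153
```

```bash
python3 - <<'E'
from h import *
a=robot.capture("scene")
crop(0,345,170,100,90,8,"pics/s19c.png",a)
st()
E
```

```text
17.42 [561.3 223.6  99.6] [0.    0.768 0.64  0.   ] [-3.4 -0.4  9.4] 0.159 [ 0.24  0.4   1.58 -0.    1.16  0.42]
```

View pics/s19c.png

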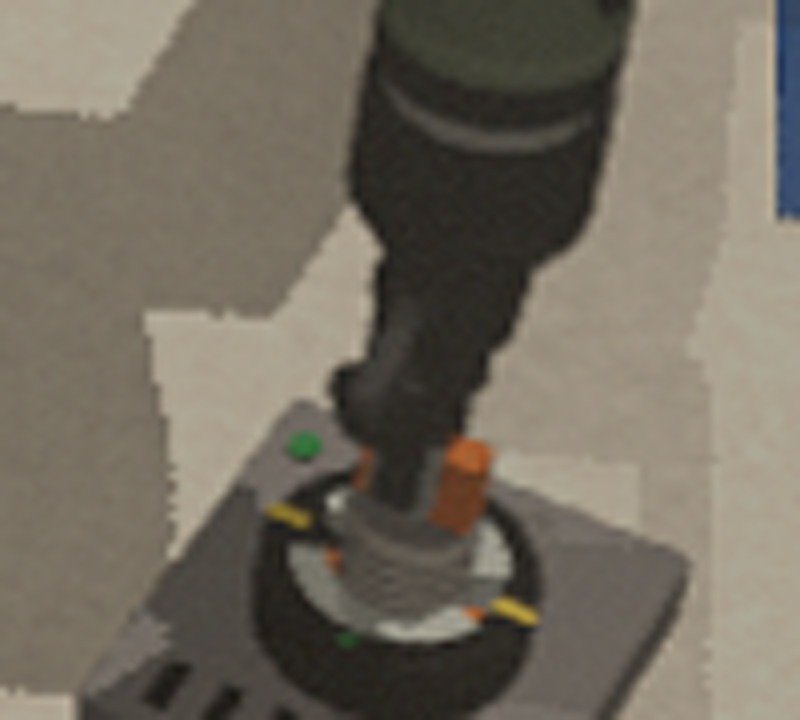

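>>> step_arm:
  offset:
    - [-0.7,0,-0.5]
    - [-0.7,0,-1.2]
    - [-0.7,0,-1.2]
    - [-0.7,0,-1.2]
    - [-0.7,0,-1.2]
  twist: [0,0,-5,-10,-16]

```text
time_s: 17.83
tcp_pos: [561.2, 223.7, 99.0]
tcp_rot: [0.0, 0.851, 0.525, 0.001]
force: [-3.7, -0.8, 9.7]
finger_gap: 0.155
```

>>> step_arm:
  offset:
    - [0,0,-0.5]
    - [0,0,-0.5]
    - [0,0,-0.5]
    - [0,0,-0.5]
    - [0,0,-0.5]
  twist: [-5,-10,-15,-20,-24]

```text
time_s: 18.25
tcp_pos: [560.8, 223.9, 99.0]
tcp_rot: [-0.0, 0.942, 0.337, 0.001]
force: [-5.1, -1.0, 13.8]
finger_gap: 0.154
```

```bash
python3 - <<'E'
from h import *
a=robot.capture("scene")
crop(0,345,170,100,90,8,"pics/s20c.png",a)
st();print(robot.get_state()["moment"])
E
```

```text
18.3 [560.8 223.9  98.9] [-0.     0.942  0.336  0.001] [-4.6 -0.5 12.5] 0.152 [0.24 0.4  1.58 0.   1.16 1.12]
[-0.10233136  1.08737988 -0.00553692]
```

View pics/s20c.png

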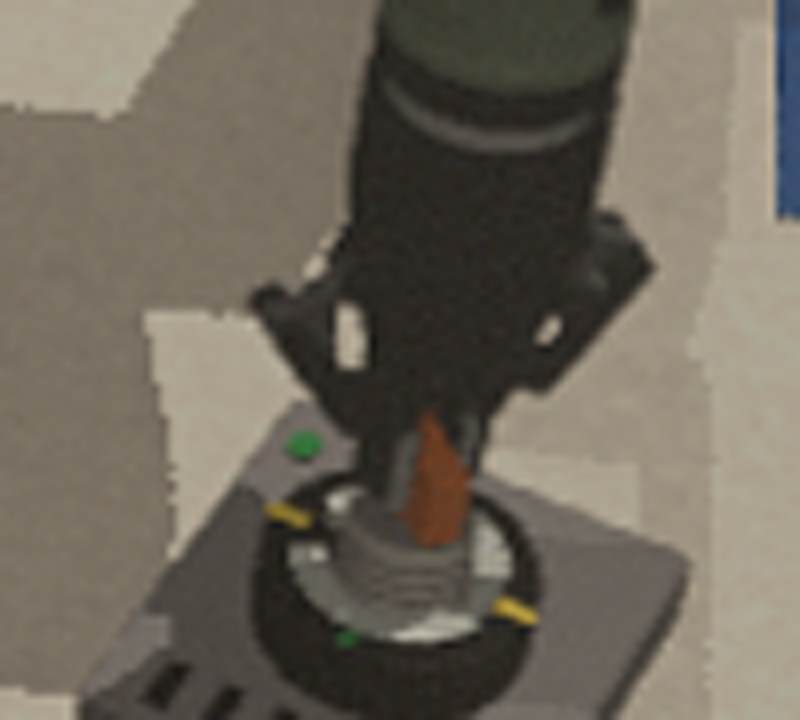

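>>> step_arm:
  offset:
    - [0,0,0]
    - [0,0,0]
    - [0,0,0]
    - [0,0,0]
    - [0,0,0]
  twist: [-6,-12,-18,-24,-30]

```text
time_s: 18.72
tcp_pos: [560.5, 224.7, 99.0]
tcp_rot: [-0.001, 0.997, 0.081, 0.0]
force: [-7.0, 2.5, 14.1]
finger_gap: 0.153
```

>>> step_arm:
  offset:
    - [0,0,0]
    - [0,0,0]
    - [0,0,0]
    - [0,0,0]
    - [0,0,0]
  twist: [-5,-10,-15,-20,-21]

```text
time_s: 19.13
tcp_pos: [560.5, 225.3, 99.0]
tcp_rot: [-0.002, 0.995, -0.101, 0.0]
force: [-5.9, 2.5, 11.9]
finger_gap: 0.151
```

```bash
python3 - <<'E'
from h import *
a=robot.capture("scene")
crop(0,345,170,100,90,8,"pics/s21c.png",a)
st();print(robot.get_state()["moment"])
E
```

```text
19.18 [560.6 225.3  99. ] [-0.002  0.995 -0.1    0.   ] [-5.6  2.9 13.2] 0.152 [0.24 0.4  1.58 0.   1.16 2.01]
[0.46958669 1.15633585 0.03682934]
```

View pics/s21c.png

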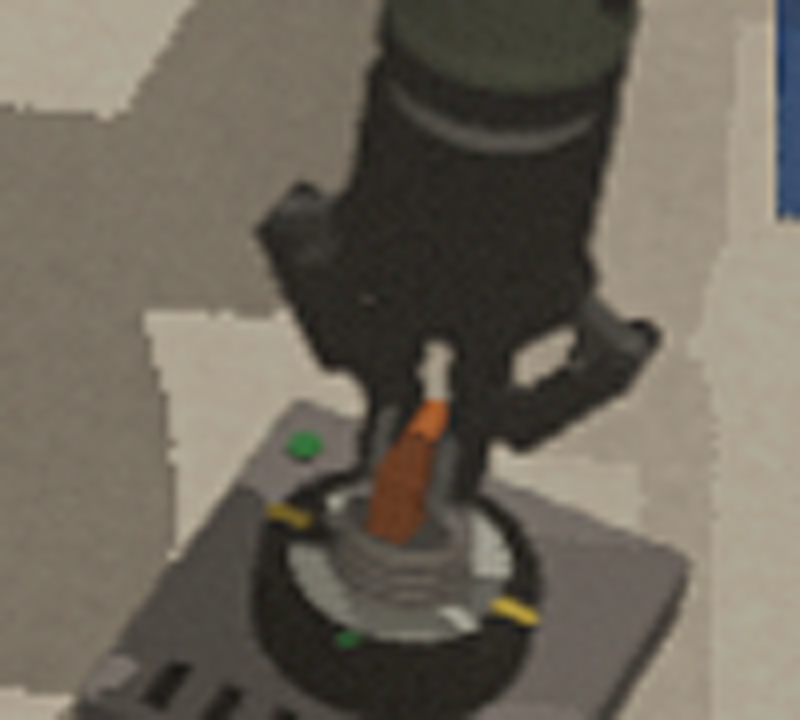

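>>> step_arm:
  offset:
    - [0,0,1.5]
    - [0,0,3]
    - [0,0,4.5]
    - [0,0,6]
    - [0,0,6]
  twist: [0,0,0,0,0]

```text
time_s: 19.6
tcp_pos: [560.4, 225.1, 103.5]
tcp_rot: [-0.002, 0.995, -0.099, 0.0]
force: [-3.5, 4.8, 7.7]
finger_gap: 0.152
```

>>> step_arm:
  offset:
    - [0,0,1]
    - [0,0,2]
    - [0,0,2]
  twist: [0,0,0]

```text
time_s: 19.85
tcp_pos: [560.3, 224.6, 104.9]
tcp_rot: [-0.001, 0.995, -0.099, -0.0]
force: [-2.2, 4.2, 4.8]
finger_gap: 0.155
```

>>> step_arm:
  offset:
    - [0,0,0.5]
    - [0,0,1]
    - [0,0,1]
  twist: [0,0,0]

```text
time_s: 20.1
tcp_pos: [560.2, 224.4, 105.1]
tcp_rot: [-0.001, 0.995, -0.1, -0.0]
force: [-0.3, 5.2, 1.6]
finger_gap: 0.153
```

>>> step_arm:
  offset:
    - [0,0,0]
    - [0,0,0]
    - [0,0,0]
    - [0,0,0]
    - [0,0,0]
  twist: [0,0,0,0,0]
  grip: 40

```text
time_s: 20.52
tcp_pos: [560.4, 222.9, 105.3]
tcp_rot: [0.0, 0.995, -0.1, -0.0]
force: [0.3, 0.7, -0.2]
finger_gap: 0.469
```

>>> step_arm:
  offset:
    - [0,0,20]
    - [0,0,40]
    - [-10,0,70]
    - [-30,-30,100]
    - [-50,-60,120]
  twist: [0,0,0,0,0]

```text
time_s: 20.93
tcp_pos: [513.5, 167.3, 225.6]
tcp_rot: [-0.0, 0.995, -0.098, 0.002]
force: [0.6, -0.0, 0.7]
finger_gap: 0.474
```

>>> step_arm:
  offset:
    - [0,-40,0]
    - [0,-80,0]
    - [0,-120,0]
    - [0,-160,0]
    - [0,-160,0]
  twist: [0,0,0,0,0]

```text
time_s: 21.35
tcp_pos: [512.8, 0.0, 223.6]
tcp_rot: [0.002, 0.995, -0.103, 0.001]
force: [-0.0, 0.7, 0.2]
finger_gap: 0.465
```

```bash
python3 - <<'E'
from h import *
a=robot.capture("scene");cv2.imwrite("pics/s22.png",a[:,:,::-1])
crop(0,345,185,100,90,8,"pics/s22c.png",a)
b=robot.capture("top");cv2.imwrite("pics/t22.png",b[:,:,::-1])
crop(0,125,185,90,85,7,"pics/t22c.png",b)
st()
E
```

```text
21.45 [512.6   5.2 223.3] [-0.     0.995 -0.101  0.   ] [ 0.9  0.3 -0.1] 0.469 [-0.16  0.08  1.7   0.    1.36  1.62]
```

View pics/s22c.png

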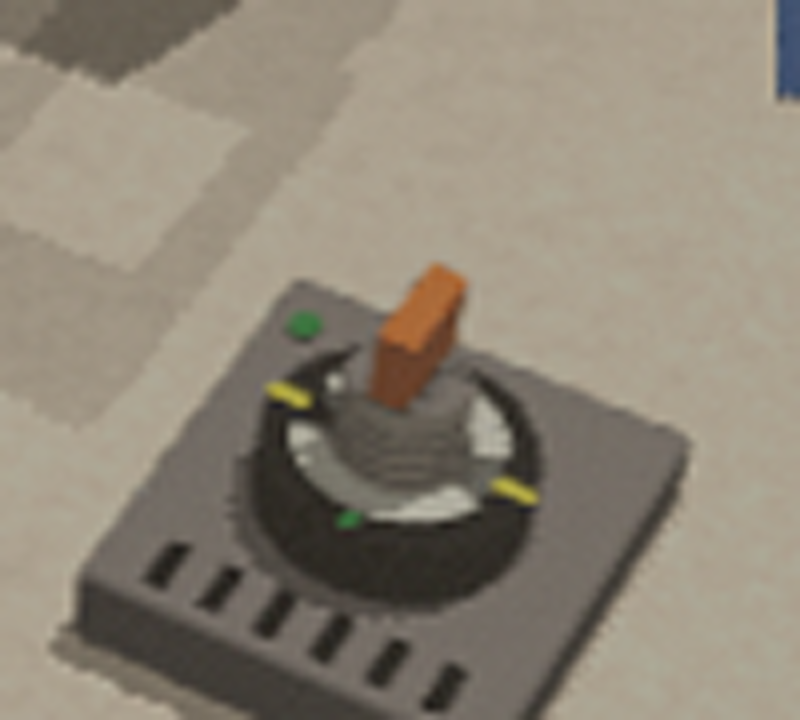

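View pics/t22c.png

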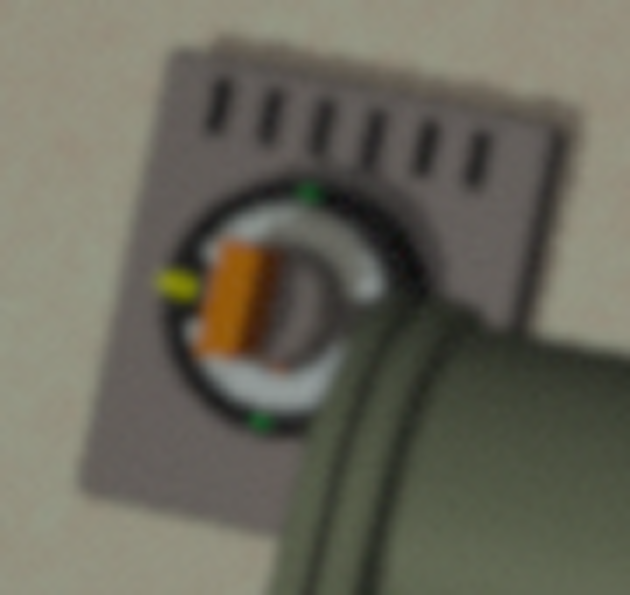

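```bash
python3 - <<'E'
from h import *
T=lambda u,v:(125+(u+.5)/7-.5,185+(v+.5)/7-.5); S=lambda u,v:(345+(u+.5)/8-.5,185+(v+.5)/8-.5)
# bar top corners
tc=np.mean([T(224,238),T(272,246),T(250,360),T(203,352)],0)
sc=np.mean([S(378,342),S(410,350),S(466,283),S(437,265)],0)
print("bar top",tri(sc,tc),plane("top",tc,130),plane("scene",sc,130), plane("scene",sc-[0.2,1.75],130))
a,b=plane("top",np.mean([T(224,238),T(272,246)],0),130),plane("top",np.mean([T(250,360),T(203,352)],0),130)
print(np.degrees(np.arctan2(*(a-b)[1::-1])),np.linalg.norm(a-b))
f=lambda n,P:proj(n,P)[0]
for z in (130,100): print(z,(f("top",[560.5,222.8,z])-[125,185])*7,(f("scene",[560.5,222.8,z])+[.2,1.75]-[345,185])*8)
E
```

```text
bar top (array([563.59435114, 221.30810389, 123.74878442]), np.float64(3.4295481179143987)) [564.21117829 217.55230262 130.        ] [568.81945203 223.51133298 130.        ] [562.75929327 221.44756709 130.        ]
-8.770175560436973 38.65950148177318
130 [218.65175131 306.69992316] [425.13378666 303.05147642]
100 [247.21850361 307.76823636] [412.62361016 367.5954313 ]
```

>>> step_arm:
  offset:
    - [0,-40,0]
    - [0,-80,0]
    - [0,-120,0]
    - [0,-160,0]
    - [0,-160,0]
  twist: [0,0,0,0,0]

```text
time_s: 21.87
tcp_pos: [513.2, -158.2, 223.4]
tcp_rot: [0.002, 0.995, -0.102, 0.001]
force: [0.7, -0.7, 0.1]
finger_gap: 0.47
```

```bash
python3 - <<'E'
from h import *
b=np.mean([robot.capture("top").astype(float) for _ in range(4)],0).astype(np.uint8);cv2.imwrite("pics/t23.png",b[:,:,::-1])
crop(0,145,205,50,45,14,"pics/t23c.png",b)
a=robot.capture("scene");crop(0,375,205,45,55,13,"pics/s23c.png",a)
st()
for z,r in ((130,0),(100,22),(64,24),(64,47)):
  c=np.array([560.5,222.,z]); print(z,(proj("top",c)[0]-[145,205])*14,(proj("scene",c)[0]-[375,205])*13)
E
```

```text
22.12 [ 512.8 -151.1  222.9] [-0.     0.995 -0.098 -0.   ] [-0.8  0.8  0.4] 0.471 [-0.45  0.13  1.65  0.    1.36  1.32]
130 [161.92461766 333.52834613] [294.27263474 208.63784549]
100 [218.93165548 335.66049191] [274.0063274  313.51868563]
64 [283.13244731 338.04583017] [250.5168199  435.33172972]
64 [283.13244731 338.04583017] [250.5168199  435.33172972]
```

View pics/t23c.png

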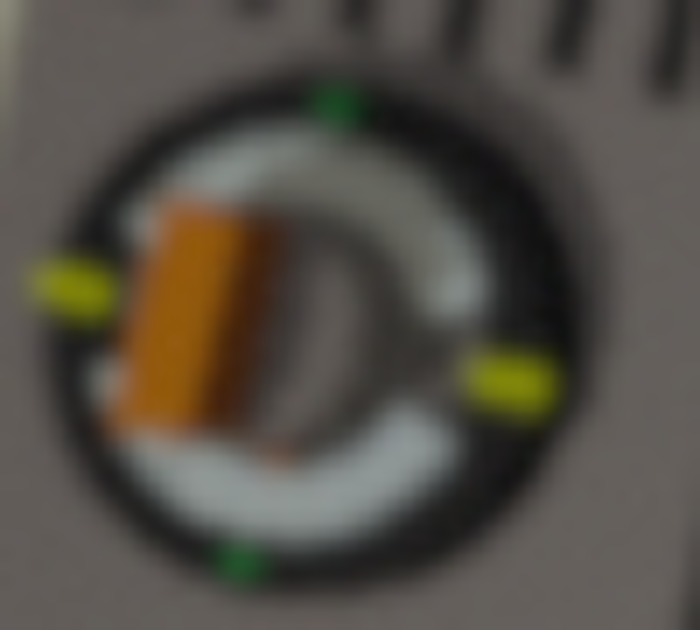

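View pics/s23c.png

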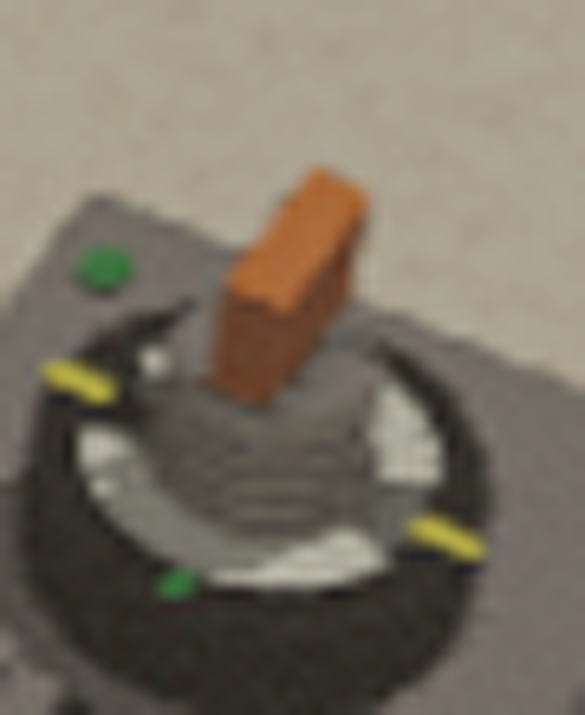

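```bash
python3 - <<'E'
from h import *
import numpy as np
a=cv2.imread("pics/t23.png");b=cv2.imread("pics/top0.png")
d=cv2.absdiff(a,b)[120:175,155:370].max(2);print("top diff over phone/cup/bowl",d.max(),(d>25).sum())
a=robot.capture("scene")[:,:,::-1];b=cv2.imread("pics/scene0.png")
d=cv2.absdiff(a,b)[238:332,190:390].max(2);print((d>30).sum(),d.max())
st(); print(robot.hand_in())
E
```

```text
top diff over phone/cup/bowl 46 86
186 54
22.17 [ 512.8 -151.1  223. ] [-0.     0.995 -0.098 -0.   ] [ 0.3 -0.2 -0.6] 0.471 [-0.45  0.13  1.65  0.    1.36  1.32]
the job is handed in; nothing more can be done
None
```

The cartridge is in the extractor port, turned a quarter clockwise and released, and I handed the job in at about 22 s.

**What I did:**
- I slid the jaw about 42 mm open by its post.
- I lifted the cartridge out. The moves only allow the tool to point straight down, so I could not lean the fingers at 45 degrees as described. I rolled it upright between the pads against the edge of the clamp's fixed stop, then righted it on the bench and let go.
- I took it by the orange bar, lowered the lugs into the notches, pushed it down and turned it about 91 degrees clockwise. I let the spring lift it, released it and moved clear.

**Last checks:**
- **Height:** The tool height at release puts the base about 0.1 mm above its locked height. The scene view agrees to about 1 mm once corrected by the known height of the port marks. Uncorrected, the two cameras together put the bar's end about 6 mm low, much like their 4 to 5 mm error on other known heights.
- **Direction:** The bar is within about 2 degrees of the green-dot line.
- **Lean:** The top of the bar sits about 2 to 3 mm off the port's axis. That is at most about 0.04 rad of lean, against a limit of 0.08.
- **Lock:** The vertical force fell away as I lifted past the home height, which suggests the lugs are in their pockets. I did not try turning it back.
- **Cup, phone and bowl:** I never touched them. Comparing pictures before and after showed small differences in that area (86 pixels in the top view, 186 in the scene view). I took these for shadow and noise and did not check them further.

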